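# Load the burn-in dock

## Robot

A 6-joint arm with a two-finger parallel gripper is mounted at the origin on the work surface. World frame = base frame: x ahead of the robot, y to its left, z up, the work surface at z = 0. Lengths are in m, angles in rad, forces in N, time in s.
With the tool pointing down it reaches from about 0.325 to 0.9 m from the base axis. Payload 6.1 kg.
Tool frame: the origin (TCP) lies on the mounting face of the last link; the fingertips stand 173 mm ahead of it and the grasp point (between the pads) lies 155 mm ahead of it; z points along the fingers, y is the line along which they close (so a half turn about z gives the same grasp; the last joint's range is limited). The gripper opens to 85 mm and grips with 20 to 120 N. Pads are 22 mm wide; open, the fingers measure 114 mm over their backs; the gripper's body (76 mm by 85 mm) begins 54 mm behind the grasp point. The pads swing forward as they close: fully open they stand 13 mm farther back than shut.
Start: joints at [-1.47, 0.22, 1.526, -0, 1.395, -0.126], TCP at [0.141, -0.609, 0.405] pointing down, gripper open.
Joint ranges: [-2.98, 2.98], [-0.91, 2.08], [0.09, 2.57], [-1.24, 4.39], [0.2, 2.65], [-2.68, 2.68]. Speed limits (rad/s): [2.57, 2.57, 3.01, 3.14, 3.14, 3.14].

## Interface

Orientations are given as a rotation vector (axis times angle).
In Python, from workcell import robot gives the robot as it stands.
- The arm moves only by the tool step_arm, never from a script. Its arguments are lists of equal length, an entry for each row: "dr": the turn, a rotation vector about the tool's x, y, z in rad, a list of three; "dp": the shift along the tool's x, y, z in mm, a list of three; "grip": the closure, from -1 (fully open) to 1 (shut). In form: {"dr": [[rx, ry, rz], ...], "dp": [[x, y, z], ...], "grip": [grip, ...]}. A call has 1 to 5 rows; each row shifts and turns the commanded pose from where the row before left it, along the tool's axes as they then stand; what a row does not reach is not made up. A row lasts 1/12 s, in which the tool goes at most 41.7 mm and 7.16 degrees, less where a joint would pass 70% of its speed; a pose out of reach is approached as far as the arm can. A call is refused whole if a number of a shift passes 41.7 or a number of a turn 0.125, either way. A call with a gripper value outside its range is refused whole. The fingers move at their own pace and stop on an object; the grip force is fixed at half the most. Time passes only in rows, so rows that do not move let the fingers close. It gives the time, the measured TCP pose, the force, the opening and the grip force at its end, in the units of the state.
- robot.state(): the state, without advancing time (a new reading comes with each control period).
- robot.camera(name): name is "scene" or "top" or "wrist"; returns the picture (420x560x3 uint8, red, green, blue); there is no depth.
- robot.camera_params(name): a dict with "fx", "fy", "cx", "cy" (pixels), "R" (3x3) and "t" (3): a world point X has camera coordinates R X + t. Camera axes: x right, y down, z forward; pixel columns grow to the right and rows downward; lengths in m; the calibration is good to about 2 mm. The wrist camera is an equidistant fisheye: a pixel r from the principal point sees the ray r / f radians off the axis. A picture is of the moment at which its call begins: read the wrist's pose just before it. camera_params takes no time and is no camera call; for the wrist camera it gives the pose at the moment of the call.
- robot.job_done(): hands the job in; it is judged then, once.
The state is a dict: "t": time; "joint_pos": joint angles; "dq": joint speeds; "joint_efforts": joint torques, N m; "ee_pos": TCP position; "ee_rot": TCP orientation; "ft_force": force on the tool from outside, world axes, zero at the start; "moment": the same for the moment, N m; "finger_gap": opening from 0.0 (shut) to 1.0 (fully open); "grasp_force": force on a finger pad.
Only numpy, scipy, OpenCV 4.12 (cv2) and the standard library are available. Lean on these libraries where they do the work, as an engineer would, in place of code of your own. Each camera call takes 0.05 s, during which the arm holds its last target. There are 200 camera calls.

## Task

Start a burn-in run: take the meter out of the dock's bay and lay it face up on the mat, and stand every power module upright in the tote while the tote waits at the foot of the ramp. Then push the tote up the ramp - do not lift it - until its rear edge drops behind the lip and it sits flat in the bay, next swing the bail fully down over it, and last throw the switch lever right over, away from the robot base. Leave the other things on the bench where they are.

Things in the scene. Friction and masses are not known exactly. Their poses are not given: they have to be found in the camera images.
- dock: fixed aluminium dock: a ramp between guides, a lip, then a flat bay. Origin on the table under the middle of the lip's crest; +y up the ramp into the bay, z up. Guide inner faces at x = -44 and +44 mm, 46 mm high along the ramp, 34 mm along the bay; flared wings, 30 mm high, widen from the ramp's foot to x = -60 and +60 mm at y = -156 mm
- lip (a point): middle of the crest, 26 mm above the table, at dock y = 0. The ramp climbs to it from table level at dock y = -122 mm (about 12 degrees). Just past it the floor steps straight down 10 mm to the bay floor
- bay (a point): on the bay floor, 16 mm above the table, at dock y = 86 mm, half way between the lip and the end stop (66 mm high, at dock y = 172 mm). Two bail hinge posts, 106 mm high, stand at dock x = -59 and +59 mm, y = 190 mm
- tote: loose black open tote, 78 (own x) x 158 (own y) mm, about 0.3 kg; inside 70 x 150; floor 4, long sides 24 high, end walls 55 high. Origin: centre of underside. Starts before the ramp, own +y along dock y, up the ramp. Modules fit in one row along y, 56 mm side across. Rocks over the crest: its rear rises about 27 mm, then drops 10. Seated: centre at dock y 79 to 93 mm
- module1: power module: flat-sided aluminium block standing on its base, 56 mm (own x) x 30 mm (own y) x 44 mm tall, about 0.1 kg, a dark terminal strip on top; origin at the centre of its underside. None when this module is absent
- module2: power module: flat-sided aluminium block standing on its base, 56 mm (own x) x 30 mm (own y) x 44 mm tall, about 0.1 kg, a dark terminal strip on top; origin at the centre of its underside. None when this module is absent
- module3: power module: flat-sided aluminium block standing on its base, 56 mm (own x) x 30 mm (own y) x 44 mm tall, about 0.1 kg, a dark terminal strip on top; origin at the centre of its underside. None when this module is absent
- module4: power module: flat-sided aluminium block standing on its base, 56 mm (own x) x 30 mm (own y) x 44 mm tall, about 0.1 kg, a dark terminal strip on top; origin at the centre of its underside. None when this module is absent
- meter: loose orange hand-held multimeter lying face up, 50 mm (own x) x 110 mm (own y) x 44 mm, 0.22 kg; origin at the centre of its underside. At the start it lies in the dock's bay, along it
- mat: blue flat bench mat, fixed, 160 mm (own x) x 190 mm (own y), 3 mm thick; origin at the centre of its underside on the table
- bail (a joint): angle of the U-shaped steel bail of the dock: 0 = closed, lying level over the bay, grows to 1.5 as it is raised (starts raised, 1.2 to 1.45). Friction hinge: stays where it is left; about 2 to 3 N at the crossbar moves it. Its axis is the dock's x direction
- bail_grip (a point): middle of the bail's crossbar: round bar of 12 mm diameter, 96 mm long, along the dock's x; 115 mm from the hinge line. Closed, it lies at dock y = 75 mm, 95 mm above the table; raised, it stands up to about 215 mm high, nearer the end stop
- bail_hinge (a point): middle of the bail's hinge line, at dock y = 190 mm, 95 mm above the table
- switch_base: fixed grey block 70 x 50 x 25 mm that carries the switch lever; origin at the centre of its underside. The lever swings in its x-z plane about a pivot 22 mm above the table, towards its own +x (away from the robot base)
- switch (a joint): angle of the switch lever: 0 = off, leaning to the block's -x; 1.0 = on, leaning to +x. Stays where it is left; under 1 N at the ball moves it
- switch_tip (a point): centre of the black ball, 26 mm across, at the end of the 80 mm lever; about 92 mm above the table
- spool: bystander: grey solder spool standing on its flange, 56 mm across, 38 mm high, among the modules; origin under its centre
- phone: bystander: dark phone lying flat, 72 x 150 x 9 mm, beyond the dock; origin under its centre
- screwdriver: bystander: screwdriver 170 mm long, lying beyond the dock; origin under its middle
- brush: bystander: wooden-handled brush 170 mm long, lying beyond the dock; origin under its middle
- flux: bystander: small jar 44 mm across, 70 mm high, at the right; origin under its centre

How it is judged:
On the way, in this order (a step that is already met when the one before it is completed fails the run):
1. the meter lies on the mat and every module stands in the tote, the tote still at the foot of the ramp (x of meter in the frame of mat between -0.08 and 0.08 m and y of meter in the frame of mat between -0.095 and 0.095 m and z of meter in the frame of mat below 0.01 m and angle between meter's own z axis and vertical below 0.15 rad and x of module1 in the frame of tote between -0.025 and 0.025 m and y of module1 in the frame of tote between -0.07 and 0.07 m and z of each of module1, module2, module3, module4 in the frame of tote below 0.01 m and angle between each of module1, module2, module3, module4's own z axis and vertical below 0.35 rad and x of module2 in the frame of tote between -0.025 and 0.025 m and y of module2 in the frame of tote between -0.07 and 0.07 m and x of module3 in the frame of tote between -0.025 and 0.025 m and y of module3 in the frame of tote between -0.07 and 0.07 m and x of module4 in the frame of tote between -0.025 and 0.025 m and y of module4 in the frame of tote between -0.07 and 0.07 m and height (world z) of tote below 0.008 m and y of tote in the frame of dock below -0.17 m), for 0.2 s.
2. the tote, pushed up the ramp, sits flat in the bay behind the lip with the modules standing in it, the bail still up (y of tote in the frame of dock between 0.074 and 0.1 m and x of tote in the frame of dock between -0.015 and 0.015 m and z of tote in the frame of dock below 0.0205 m and angle between tote's own z axis and vertical below 0.045 rad and x of module1 in the frame of tote between -0.025 and 0.025 m and y of module1 in the frame of tote between -0.07 and 0.07 m and z of each of module1, module2, module3, module4 in the frame of tote below 0.01 m and angle between each of module1, module2, module3, module4's own z axis and vertical below 0.35 rad and x of module2 in the frame of tote between -0.025 and 0.025 m and y of module2 in the frame of tote between -0.07 and 0.07 m and x of module3 in the frame of tote between -0.025 and 0.025 m and y of module3 in the frame of tote between -0.07 and 0.07 m and x of module4 in the frame of tote between -0.025 and 0.025 m and y of module4 in the frame of tote between -0.07 and 0.07 m and value of joint bail above 0.3 rad), for 0.2 s.
3. the bail is swung fully down over the seated tote, the switch still off (y of tote in the frame of dock between 0.074 and 0.1 m and x of tote in the frame of dock between -0.015 and 0.015 m and z of tote in the frame of dock below 0.0205 m and angle between tote's own z axis and vertical below 0.045 rad and value of joint bail below 0.1 rad and value of joint switch below 0.5 rad), for 0.2 s.
4. the switch lever is thrown over to on (value of joint switch above 0.85 rad), for 0.1 s.
At the end, for the whole second after the job is handed in: Tote flat in the bay behind the lip (centre 74-100 mm past the crest, tilt < 0.045 rad); every module upright in it (tilt < 0.15 rad, on its floor); the meter face up on the mat, its centre over the mat; bail < 0.1 rad; switch > 0.85 rad; all at rest (y of tote in the frame of dock between 0.074 and 0.1 m and x of tote in the frame of dock between -0.015 and 0.015 m and z of tote in the frame of dock below 0.0205 m and angle between tote's own z axis and vertical below 0.045 rad and x of module1 in the frame of tote between -0.025 and 0.025 m and y of module1 in the frame of tote between -0.07 and 0.07 m and z of each of module1, module2, module3, module4 in the frame of tote below 0.01 m and angle between each of module1, module2, module3, module4, meter's own z axis and vertical below 0.15 rad and x of module2 in the frame of tote between -0.025 and 0.025 m and y of module2 in the frame of tote between -0.07 and 0.07 m and x of module3 in the frame of tote between -0.025 and 0.025 m and y of module3 in the frame of tote between -0.07 and 0.07 m and x of module4 in the frame of tote between -0.025 and 0.025 m and y of module4 in the frame of tote between -0.07 and 0.07 m and x of meter in the frame of mat between -0.08 and 0.08 m and y of meter in the frame of mat between -0.095 and 0.095 m and z of meter in the frame of mat below 0.01 m and value of joint bail below 0.1 rad and value of joint switch above 0.85 rad and linear speed of each of tote, meter below 0.02 m/s); the robot touches nothing.
It fails at once if the tote is lifted off the bench and ramp (height (world z) of tote above 0.06 m).
It fails at once if the tote is tipped over (angle between tote's own z axis and vertical above 0.7 rad).
It fails at once if a bystander is shoved more than 30 mm (distance of any of spool, phone, screwdriver, brush, flux from where it was at the start of the episode above 0.03 m).
Of module1, module2, module3, module4 only 3 to 4 are there at a start; the rules pass over those that are not, and their reading is None.
At some moment in a run one of module1, module2, module3, module4, meter may be knocked a few centimetres aside while the robot is not near it.
Once in a run the grip may slacken for a moment while it holds something.
It also fails if it takes over 200 s, if anything falls off the work surface, if the arm or the gripper's body presses on something with over 40 N, if the wrist force passes 120 N, or if a joint passes its speed limit or range.

## Working session

There is one attempt and no reset: what is moved stays moved. The work goes in short steps, Python scripts to look and compute and a tool call to move; the robot and the scene stay as the last step left them, time stands still between calls to the robot, and variables do not carry over. Pictures are saved under pics/ and viewed, at most 14 in all, crops included, and the job is handed in when it is done.

Besides the shell and the picture viewer there is one more tool, called after ">>>" as a command line: name --argument value ..., lists and objects as JSON in quotes. step_arm: Moves the arm, as the interface text tells. Its arguments: {"type":"object","properties":{"dr":{"type":"array","items":{"type":"array","items":{"type":"number"}}},"dp":{"type":"array","items":{"type":"array","items":{"type":"number"}}},"grip":{"type":"array","items":{"type":"number"}}},"required":["dr","dp","grip"]}

```bash
ls; mkdir -p pics; python3 - <<'E'
from workcell import robot
import cv2,numpy as np
print(robot.state())
for n in ["scene","top"]:
    im=robot.camera(n); cv2.imwrite(f"pics/{n}0.png",im[:,:,::-1]); np.save(f"pics/{n}0.npy",im)
    print(robot.camera_params(n))
print(robot.camera_params("wrist"))
E
```

```text
pics
{'t': 0.0, 'joint_pos': array([-1.47007810e+00,  2.21278093e-01,  1.52763436e+00,  1.64364363e-05,
        1.39471305e+00, -1.26114006e-01]), 'dq': array([ 0.0015066 ,  0.00023825, -0.00198637, -0.001001  , -0.00013962,
        0.00151174]), 'joint_efforts': array([-1.58606214e-03, -4.96909118e+01, -3.89395308e+01, -2.55086416e-04,
        1.12729630e-02, -7.44772905e-06]), 'ee_pos': array([ 0.14052003, -0.60871714,  0.4035544 ]), 'ee_rot': array([-3.11938990e+00, -3.55309310e-01, -6.59155044e-05]), 'ft_force': array([ 0.03321466,  0.53989766, -0.11102727]), 'moment': array([ 0.02567221,  0.02998626, -0.00256565]), 'grasp_force': 0.0, 'finger_gap': 1.0057104898823006}
{'fx': 403.5270826380972, 'fy': 403.5270826380972, 'cx': 278.9929541394841, 'cy': 213.6618334341889, 'R': array([[ 7.15158955e-01,  6.98961768e-01, -3.40353524e-04],
       [ 3.89822268e-01, -3.99259783e-01, -8.29837469e-01],
       [-5.80160554e-01,  5.93333019e-01, -5.58005071e-01]]), 't': array([-0.35294069, -0.17839528,  1.52161187])}
{'fx': 481.94260377463377, 'fy': 481.94260377463377, 'cx': 275.6574686775943, 'cy': 213.1393559439499, 'R': array([[ 0.01702843, -0.99983649, -0.00608428],
       [-0.99602016, -0.01643036, -0.08760068],
       [ 0.08748639,  0.00755177, -0.99613709]]), 't': array([-0.07817819,  0.58379831,  1.2582649 ])}
{'fx': 325.19226210127806, 'fy': 325.19226210127806, 'cx': 280.1908172306308, 'cy': 205.31719375342993, 'R': array([[ 2.24860610e-01, -9.74390751e-01, -6.07782460e-04],
       [-9.24483319e-01, -2.13540432e-01,  3.15802274e-01],
       [-3.07844601e-01, -7.04496072e-02, -9.48824828e-01]]), 't': array([-0.62511413, -0.04102779,  0.37986835])}
```

View pics/scene0.png

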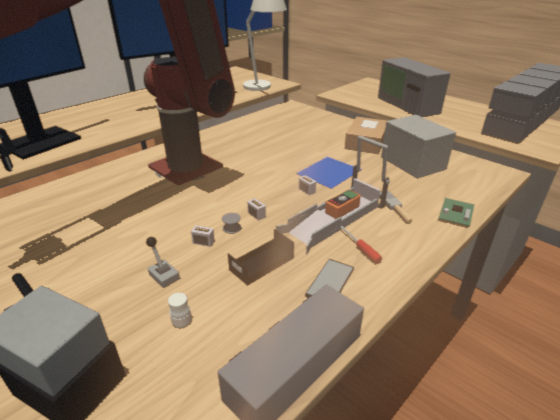

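View pics/top0.png

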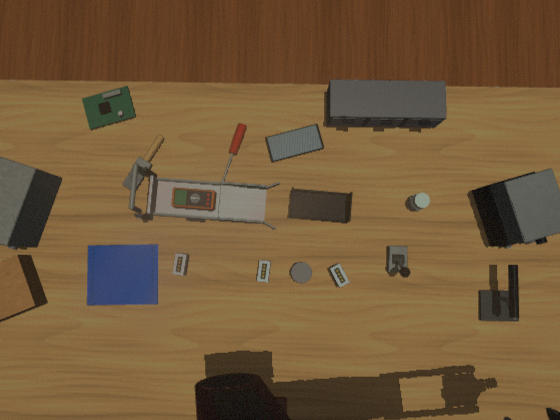

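The scene view shows three modules, the spool, the tote before the ramp, and the meter in the bay. In the top view the modules are at (180,264), (263,271) and (340,275), and the tote is at (320,206). The meter is at (194,198), the lip near (218,202), the mat at (123,274) and the switch ball at (405,272).

```bash
cat > h.py <<'E'
import numpy as np,cv2
from workcell import robot
from scipy.spatial.transform import Rotation as Ro
def ray(p,uv):
    x=np.array([(uv[0]-p['cx'])/p['fx'],(uv[1]-p['cy'])/p['fy'],1.]); return -p['R'].T@p['t'],p['R'].T@x
def rayw(p,uv):
    d=np.array([(uv[0]-p['cx'])/p['fx'],(uv[1]-p['cy'])/p['fy']]); r=np.hypot(*d)
    x=np.array([d[0]/r*np.sin(r),d[1]/r*np.sin(r),np.cos(r)]); return -p['R'].T@p['t'],p['R'].T@x
def onz(cd,z): c,d=cd; return (c+d*(z-c[2])/d[2])[:2]
def proj(p,X): 
    c=p['R']@np.array(X)+p['t']; return np.array([p['cx']+p['fx']*c[0]/c[2],p['cy']+p['fy']*c[1]/c[2]])
def rects(mask,box=None,amin=60):
    m=mask.astype(np.uint8)*255
    if box: k=np.zeros_like(m);k[box[1]:box[3],box[0]:box[2]]=1;m*=k
    cs,_=cv2.findContours(m,cv2.RETR_EXTERNAL,cv2.CHAIN_APPROX_NONE)
    return [cv2.minAreaRect(c) for c in cs if cv2.contourArea(c)>amin]
def top(uv,z,p=None): return onz(ray(p or robot.camera_params('top'),uv),z)
def rectw(r,z,p=None):
    b=[top(q,z,p) for q in cv2.boxPoints(r)]; b=np.array(b); c=b.mean(0)
    e1=b[1]-b[0];e2=b[2]-b[1]; l=e1 if np.hypot(*e1)>np.hypot(*e2) else e2
    return c.round(4),sorted([np.hypot(*e1).round(3),np.hypot(*e2).round(3)]),round(np.degrees(np.arctan2(l[1],l[0]))%180,1)
E
python3 - <<'E'
from h import *
im=np.load('pics/top0.npy');h=cv2.cvtColor(im,cv2.COLOR_RGB2HSV)
p=robot.camera_params('top')
H,S,V=h[...,0],h[...,1],h[...,2]
print('mods');[print(np.round(r[0]),rectw(r,.044,p)) for r in rects((S<60)&(V>120),(150,245,380,300),80)]
print('mat');[print(np.round(r[0]),rectw(r,.003,p)) for r in rects((H>105)&(H<130)&(S>150),None,500)]
print('meter');[print(np.round(r[0]),rectw(r,.06,p)) for r in rects(((H<12)&(S>150)&(V>80)),(160,180,225,215),200)]
print('tote');[print(np.round(r[0]),rectw(r,.04,p)) for r in rects((V<75),(280,180,365,230),200)]
c=im[165:315,80:430];cv2.imwrite('pics/topz.png',cv2.resize(c,None,fx=2.28,fy=2.28,interpolation=cv2.INTER_CUBIC)[:,:,::-1])
E
```

```text
mods
[339. 275.] (array([ 0.4253, -0.2364]), [np.float64(0.029), np.float64(0.055)], np.float64(28.6))
[263. 271.] (array([ 0.4329, -0.0388]), [np.float64(0.028), np.float64(0.056)], np.float64(174.0))
[179. 264.] (array([0.446 , 0.1815]), [np.float64(0.028), np.float64(0.054)], np.float64(172.5))
mat
meter
tote
[320. 205.] (array([ 0.6067, -0.1854]), [np.float64(0.081), np.float64(0.162)], np.float64(87.0))
```

View pics/topz.png

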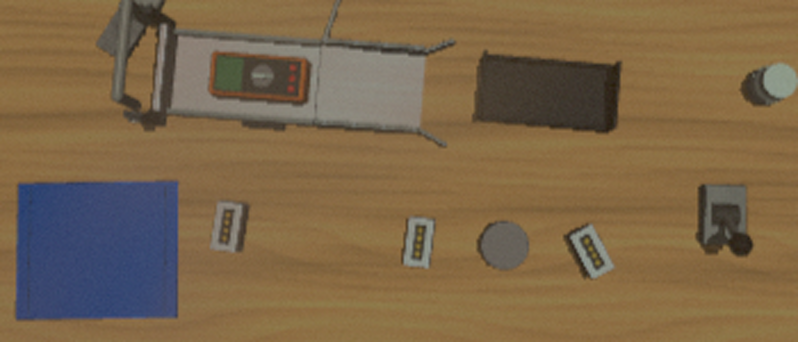

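Zoomed top view (2.28x): the lip line runs (322,40)–(318,125), the ramp foot is near (423,91) and the bay ends near x=172. The meter corners are (214,52), (308,60), (304,102) and (210,95). The mat spans (17,181)–(178,319), and the switch ball is at (740,244).

```bash
cat >> h.py <<'E'
def plan(target, yaw=None, s=None):
    """remaining shift (mm, tool axes) and tool-z turn from present measured pose to tip-grasp target (grasp point xyz)"""
    s=s or robot.state(); R=Ro.from_rotvec(s['ee_rot']).as_matrix()
    g=s['ee_pos']+R@[0,0,.155]; d=(R.T@(np.array(target)-g))*1000
    y0=np.degrees(np.arctan2(R[1,0],R[0,0]))
    print('t',round(s['t'],2),'grasp pt',g.round(4),'yaw',y0.round(2),'tilt',np.degrees(np.arccos(-R[2,2])).round(2),'gap',round(s['finger_gap'],2),'J',s['joint_pos'].round(2))
    print('  shift tool mm',d.round(1),'' if yaw is None else f'turn rz {np.radians(y0-yaw):.3f}')
E
python3 - <<'E'
from h import *
p=robot.camera_params('top')
z=lambda u,v,h:top((80+u/2.28,165+v/2.28),h,p)
lip=z(319.5,83,.026);foot=z(423,91,.0);bay=z(173,75,.016)
print('lip',lip,'foot',foot,'bayend',bay)
a,b=z(322,40,.03),z(318,125,.03); print('lip ends',a,b,np.hypot(*(a-b)))
e=bay-foot; print('dir',np.degrees(np.arctan2(e[1],e[0])),np.hypot(*(foot-lip)),np.hypot(*(bay-lip)))
m=[z(*q,.06) for q in((214,52),(308,60),(304,102),(210,95))]
print('meter',np.mean(m,0),np.degrees(np.arctan2(*(m[0]-m[1])[::-1])))
mm=[z(*q,.003) for q in((18,183),(178,181),(178,319),(17,319))];print('mat',np.mean(mm,0),np.degrees(np.arctan2(*(mm[0]-mm[1])[::-1])))
print('ball',z(740,244,.092),'base',z(722,212,.025)); print('bail',z(122,48,.2)); print('spool',z(504,245,.038))
# ball lowered, also scene camera check
ps=robot.camera_params('scene')
for X in [(*z(740,244,.092),.092),(*lip,.026),(*z(122,48,.2),.2)]: print(proj(ps,X))
E
```

```text
lip [0.61397592 0.08037442] foot [ 0.60926847 -0.04024517] bayend [0.62175791 0.25511518]
lip ends [0.6642358  0.07832303] [0.56436453 0.08029114] 0.09989066163468979
dir 87.57866686486265 0.12071141026073458 0.17491395720395853
meter [0.6157294  0.14542047] 86.03526114925839
mat [0.41429784 0.33919849] 91.68168083388977
ball [ 0.43709937 -0.39282652] base [ 0.47156246 -0.38966403]
bail [0.62721087 0.26045518]
spool [ 0.42973041 -0.13734816]
[149.78560675 243.4011533 ]
[326.90747521 216.11283648]
[372.28884859 145.15017681]
```

>>> step_arm --dr '[[0, 0, -0.12], [0, 0, -0.12], [0, 0, -0.12], [0, 0, -0.12], [0, 0, -0.12]]' --dp '[[35, 0, 0], [35, 0, 0], [35, 0, 0], [35, 0, 0], [35, 0, 0]]' --grip '[-1, -1, -1, -1, -1]'

```text
t: 0.52
ee_pos: [0.2959, -0.5306, 0.404]
ee_rot: [-2.873, -1.27, -0.0]
ft_force: [0.8, -1.1, -0.6]
finger_gap: 1.0
grasp_force: 0.0
```

>>> step_arm --dr '[[0, 0, -0.12], [0, 0, -0.12], [0, 0, -0.12], [0, 0, -0.12], [0, 0, -0.12]]' --dp '[[35, 0, 0], [35, 0, 0], [35, 0, 0], [35, 0, 0], [35, 0, 0]]' --grip '[-1, -1, -1, -1, -1]'

```text
t: 0.93
ee_pos: [0.3787, -0.3787, 0.4041]
ee_rot: [-2.368, -2.063, -0.001]
ft_force: [0.8, -0.6, -0.6]
finger_gap: 1.002
grasp_force: 0.0
```

```bash
python3 -c "
from h import *
plan((.616,.145,.22),87)"
```

```text
t 0.93 grasp pt [ 0.3787 -0.3785  0.2491] yaw 82.12 tilt 0.05 gap 1.0 J [-0.93  0.01  1.76  0.    1.38 -0.8 ]
  shift tool mm [551.1 163.3  29.4] turn rz -0.085
```

>>> step_arm --dr '[[0, 0, -0.085], [0, 0, 0], [0, 0, 0], [0, 0, 0], [0, 0, 0]]' --dp '[[36, 14, 0], [36, 14, 0], [36, 14, 0], [36, 14, 0], [36, 14, 0]]' --grip '[-1, -1, -1, -1, -1]'

```text
t: 1.35
ee_pos: [0.4615, -0.2044, 0.4044]
ee_rot: [-2.286, -2.154, 0.0]
ft_force: [1.1, -0.4, -0.0]
finger_gap: 0.997
grasp_force: 0.0
```

>>> step_arm --dr '[[0, 0, 0], [0, 0, 0], [0, 0, 0], [0, 0, 0], [0, 0, 0]]' --dp '[[36, 14, 0], [36, 14, 0], [36, 14, 0], [36, 14, 0], [36, 14, 0]]' --grip '[-1, -1, -1, -1, -1]'

```text
t: 1.77
ee_pos: [0.542, -0.0287, 0.4044]
ee_rot: [-2.286, -2.155, 0.0]
ft_force: [0.3, -1.1, 0.4]
finger_gap: 1.003
grasp_force: 0.0
```

>>> step_arm --dr '[[0, 0, 0], [0, 0, 0], [0, 0, 0], [0, 0, 0], [0, 0, 0]]' --dp '[[36, 14, 0], [36, 14, 0], [36, 14, 0], [36, 14, 0], [0, 0, 0]]' --grip '[-1, -1, -1, -1, -1]'

```text
t: 2.18
ee_pos: [0.6072, 0.1154, 0.4038]
ee_rot: [-2.279, -2.159, -0.003]
ft_force: [-0.0, -0.7, -0.2]
finger_gap: 1.005
grasp_force: 0.0
```

```bash
python3 -c "
from h import *
plan((.616,.145,.22),87)
im=robot.camera('wrist');p=robot.camera_params('wrist');np.save('pics/w1.npy',im);import pickle;pickle.dump(p,open('pics/w1.pkl','wb'))
cv2.imwrite('pics/w1.png',im[:,:,::-1]); print((-p['R'].T@p['t']).round(3))"
```

```text
t 2.18 grasp pt [0.6072 0.1159 0.2488] yaw 86.9 tilt 0.16 gap 1.0 J [0.06 0.2  1.55 0.   1.39 0.11]
  shift tool mm [29.5  7.2 28.9] turn rz -0.002
[0.611 0.193 0.373]
```

View pics/w1.png

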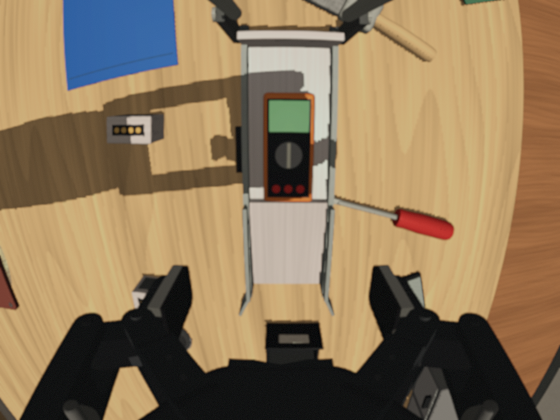

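The wrist view shows the meter with corners (265,93), (313,93), (312,200) and (265,200). The lip line is at row 202 and the guides at columns 246–331. The end stop is at (290,37).

```bash
python3 -c "
from h import *
import pickle
p=pickle.load(open('pics/w1.pkl','rb'))
W=lambda u,v,z:onz(rayw(p,(u,v)),z).round(4)
m=[W(*q,.058) for q in((265,93),(313,93),(312,200),(265,200))]
print('meter',np.mean(m,0),m)
print('lip',W(289,202,.026),'endstop base mid',W(290,46,.05),'foot',W(287,284,0))
print('mod',W(130,130,.044))
c=np.mean(m,0); plan((c[0],c[1],.058),87.6)"
```

```text
meter [0.61645 0.1472 ] [array([0.5965, 0.2017]), array([0.6421, 0.1995]), array([0.6375, 0.0925]), array([0.5897, 0.0951])]
lip [0.6143 0.0813] endstop base mid [0.623  0.2477] foot [ 0.6068 -0.0426]
mod [0.447  0.1784]
t 2.23 grasp pt [0.6064 0.1131 0.2486] yaw 86.88 tilt 0.09 gap 1.0 J [0.06 0.2  1.55 0.   1.39 0.11]
  shift tool mm [ 34.5   8.5 190.6] turn rz -0.013
```

>>> step_arm --dr '[[0, 0, -0.013], [0, 0, 0], [0, 0, 0], [0, 0, 0], [0, 0, 0]]' --dp '[[17, 4, 10], [17, 4, 35], [0, 0, 40], [0, 0, 40], [0, 0, 35]]' --grip '[-1, -1, -1, -1, -1]'

```text
t: 2.65
ee_pos: [0.6149, 0.1425, 0.2421]
ee_rot: [-2.272, -2.169, 0.003]
ft_force: [-0.3, -1.3, -0.1]
finger_gap: 1.002
grasp_force: 0.0
```

>>> step_arm --dr '[[0, 0, 0], [0, 0, 0], [0, 0, 0], [0, 0, 0], [0, 0, 0]]' --dp '[[0, 0, 20], [0, 0, 10], [0, 0, 0], [0, 0, 0], [0, 0, 0]]' --grip '[-1, -1, -1, 0.3, 1]'

```text
t: 3.07
ee_pos: [0.6171, 0.143, 0.2171]
ee_rot: [2.271, 2.168, 0.004]
ft_force: [-0.3, 0.3, 0.2]
finger_gap: 0.747
grasp_force: 0.0
```

>>> step_arm --dr '[[0, 0, 0], [0, 0, 0], [0, 0, 0], [0, 0, 0], [0, 0, 0]]' --dp '[[0, 0, 0], [0, 0, 0], [0, 0, 0], [0, 0, 0], [0, 0, 0]]' --grip '[1, 1, 1, 1, 1]'

```text
t: 3.48
ee_pos: [0.6173, 0.1434, 0.2177]
ee_rot: [2.27, 2.168, 0.006]
ft_force: [0.8, -1.0, 7.5]
finger_gap: 0.569
grasp_force: 65.0
```

```bash
python3 -c "
from h import *
plan((.414,.339,.19),91)"
```

```text
t 3.48 grasp pt [0.618  0.1434 0.0627] yaw 87.37 tilt 0.28 gap 0.57 J [ 0.1   0.43  1.64 -0.    1.07  0.15]
  shift tool mm [ 186.1 -212.2 -128.2] turn rz -0.063
```

>>> step_arm --dr '[[0, 0, 0], [0, 0, 0], [0, 0, 0], [0, 0, 0], [0, 0, 0]]' --dp '[[0, 0, -10], [0, 0, -20], [0, 0, -25], [0, 0, -25], [0, 0, -20]]' --grip '[1, 1, 1, 1, 1]'

```text
t: 3.9
ee_pos: [0.6159, 0.1434, 0.3174]
ee_rot: [2.271, 2.169, 0.002]
ft_force: [0.3, -0.1, -2.7]
finger_gap: 0.574
grasp_force: 64.0
```

>>> step_arm --dr '[[0, 0, 0], [0, 0, 0], [0, 0, 0], [0, 0, 0], [0, 0, 0]]' --dp '[[0, -20, 0], [0, -25, 0], [0, -28, 0], [0, -28, 0], [10, -28, 0]]' --grip '[1, 1, 1, 1, 1]'

```text
t: 4.32
ee_pos: [0.486, 0.1583, 0.315]
ee_rot: [2.273, 2.168, -0.001]
ft_force: [0.3, 0.6, -1.2]
finger_gap: 0.568
grasp_force: 63.9
```

>>> step_arm --dr '[[0, 0, 0], [0, 0, 0], [0, 0, 0], [0, 0, 0], [0, 0, -0.06]]' --dp '[[30, -20, 0], [35, -20, 0], [35, -15, 0], [35, -10, 0], [25, -5, 0]]' --grip '[1, 1, 1, 1, 1]'

```text
t: 4.73
ee_pos: [0.4231, 0.3246, 0.3157]
ee_rot: [-2.204, -2.238, -0.002]
ft_force: [-0.0, -0.7, -1.6]
finger_gap: 0.565
grasp_force: 68.4
```

```bash
python3 -c "
from h import *
print(robot.state()['grasp_force'])
plan((.42,.335,.066),91)
im=robot.camera('scene');cv2.imwrite('pics/s2.png',im[:,:,::-1]);"
```

```text
68.43539357185364
t 4.73 grasp pt [0.4232 0.3248 0.1607] yaw 90.87 tilt 0.07 gap 0.57 J [0.51 0.08 1.85 0.   1.2  0.49]
  shift tool mm [10.1 -3.  94.7] turn rz -0.002
```

View pics/s2.png

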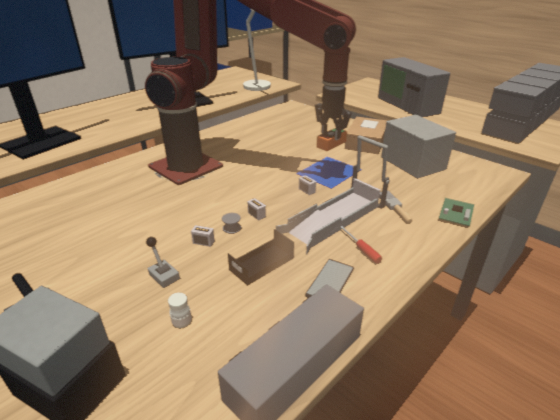

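The scene view shows the meter held level above the mat, with the rest unchanged.

>>> step_arm --dr '[[0, 0, 0], [0, 0, 0], [0, 0, 0], [0, 0, 0], [0, 0, 0]]' --dp '[[5, -3, 20], [5, 0, 30], [0, 0, 30], [0, 0, 20], [0, 0, 5]]' --grip '[1, 1, 1, 1, 1]'

```text
t: 5.2
ee_pos: [0.4198, 0.3312, 0.2062]
ee_rot: [-2.204, -2.236, 0.011]
ft_force: [-1.3, -0.8, -3.4]
finger_gap: 0.564
grasp_force: 68.4
```

>>> step_arm --dr '[[0, 0, 0], [0, 0, 0], [0, 0, 0], [0, 0, 0], [0, 0, 0]]' --dp '[[0, 0, 3], [0, 0, 2], [0, 0, 0], [0, 0, 0], [0, 0, 0]]' --grip '[1, 1, 1, 0.2, -0.6]'

```text
t: 5.62
ee_pos: [0.4226, 0.3326, 0.2064]
ee_rot: [2.205, 2.236, 0.005]
ft_force: [-0.0, 0.1, 0.8]
finger_gap: 0.697
grasp_force: 0.0
```

>>> step_arm --dr '[[0, 0, 0], [0, 0, 0], [0, 0, 0], [0, 0, 0], [0, 0, 0]]' --dp '[[0, 0, 0], [0, 0, 0], [0, 0, -20], [0, 0, -40], [0, 0, -40]]' --grip '[-1, -1, -1, -1, -1]'

```text
t: 6.03
ee_pos: [0.421, 0.3317, 0.3045]
ee_rot: [-2.205, -2.236, 0.006]
ft_force: [1.6, 0.8, 0.3]
finger_gap: 0.999
grasp_force: 0.0
```

```bash
python3 -c "
from h import *
plan((.4465,.180,.15),82.5)
im=robot.camera('wrist');p=robot.camera_params('wrist')
cv2.imwrite('pics/w2.png',im[:,:,::-1]); import pickle;pickle.dump(p,open('pics/w2.pkl','wb'))"
```

```text
t 6.03 grasp pt [0.4205 0.3314 0.1495] yaw 90.8 tilt 0.23 gap 1.0 J [0.52 0.11 1.85 0.   1.19 0.51]
  shift tool mm [-151.7   23.9   -0.3] turn rz 0.145
```

View pics/w2.png

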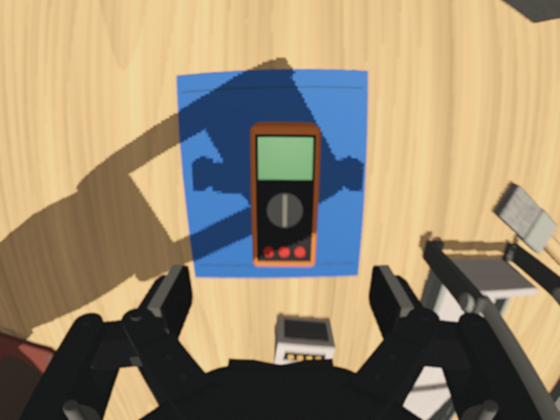

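The wrist view shows the meter face up, centred on the mat at (284,195), with the nearest module's top edge near (304,345).

```bash
python3 -c "
from h import *
import pickle
p=pickle.load(open('pics/w2.pkl','rb'))
print([onz(rayw(p,q),.044).round(4) for q in((280,343),(334,347),(305,356))])"
```

```text
[array([0.4286, 0.1945]), array([0.4825, 0.1875]), array([0.454 , 0.1759])]
```

>>> step_arm --dr '[[0, 0, 0.07], [0, 0, 0.075], [0, 0, 0], [0, 0, 0], [0, 0, 0]]' --dp '[[-35, 0, 0], [-40, 0, 0], [-40, 0, 0], [-37, 0, 0], [0, 0, 0]]' --grip '[-1, -1, -1, -1, -1]'

```text
t: 6.5
ee_pos: [0.4093, 0.1767, 0.3045]
ee_rot: [2.364, 2.066, -0.003]
ft_force: [-0.1, 0.0, -0.5]
finger_gap: 0.998
grasp_force: 0.0
```

```bash
python3 -c "
from h import *
plan((.4465,.180,.036),82.5)"
```

```text
t 6.5 grasp pt [0.4093 0.1763 0.1495] yaw 82.3 tilt 0.14 gap 1.0 J [ 0.23 -0.12  2.08 -0.    1.19  0.37]
  shift tool mm [  9.   36.4 113.5] turn rz -0.004
```

>>> step_arm --dr '[[0, 0, 0], [0, 0, 0], [0, 0, 0], [0, 0, 0], [0, 0, 0]]' --dp '[[4, 20, 0], [4, 19, 20], [0, 0, 40], [0, 0, 35], [0, 0, 15]]' --grip '[-1, -1, -1, -1, -1]'

```text
t: 6.92
ee_pos: [0.4481, 0.1833, 0.1908]
ee_rot: [-2.361, -2.069, 0.007]
ft_force: [-1.1, 0.4, -1.1]
finger_gap: 0.997
grasp_force: 0.0
```

>>> step_arm --dr '[[0, 0, 0], [0, 0, 0], [0, 0, 0], [0, 0, 0], [0, 0, 0]]' --dp '[[0, 0, 3], [0, 0, 0], [0, 0, 0], [0, 0, 0], [0, 0, 0]]' --grip '[-1, 0, 0.5, 1, 1]'

```text
t: 7.33
ee_pos: [0.451, 0.1842, 0.194]
ee_rot: [2.36, 2.07, 0.006]
ft_force: [-0.0, -0.3, -1.7]
finger_gap: 0.65
grasp_force: 64.2
```

>>> step_arm --dr '[[0, 0, 0], [0, 0, 0], [0, 0, 0], [0, 0, 0], [0, 0, 0]]' --dp '[[0, 0, 0], [0, 0, 0], [0, 0, -10], [0, 0, -20], [0, 0, -30]]' --grip '[1, 1, 1, 1, 1]'

```text
t: 7.75
ee_pos: [0.4481, 0.1834, 0.2506]
ee_rot: [-2.36, -2.07, 0.008]
ft_force: [0.6, 0.8, -0.5]
finger_gap: 0.64
grasp_force: 64.2
```

```bash
python3 -c "
from h import *
print(robot.state()['grasp_force'])
plan((.607,-.140,.14),87)"
```

```text
64.21797394752502
t 7.75 grasp pt [0.4473 0.1832 0.0956] yaw 82.49 tilt 0.31 gap 0.64 J [ 0.23  0.06  2.02 -0.    1.07  0.36]
  shift tool mm [-299.6  200.3  -44.8] turn rz -0.079
```

>>> step_arm --dr '[[0, 0, -0.079], [0, 0, 0], [0, 0, 0], [0, 0, 0], [0, 0, 0]]' --dp '[[-5, 0, -25], [-28, 18, -20], [-35, 20, 0], [-35, 20, 0], [-35, 20, 0]]' --grip '[1, 1, 1, 1, 1]'

```text
t: 8.17
ee_pos: [0.5205, 0.0407, 0.2986]
ee_rot: [2.276, 2.163, 0.003]
ft_force: [1.3, -0.0, -1.5]
finger_gap: 0.643
grasp_force: 64.3
```

>>> step_arm --dr '[[0, 0, 0], [0, 0, 0], [0, 0, 0], [0, 0, 0], [0, 0, 0]]' --dp '[[-35, 20, 0], [-35, 20, 0], [-35, 20, 0], [-35, 20, 0], [-35, 15, 0]]' --grip '[1, 1, 1, 1, 1]'

```text
t: 8.58
ee_pos: [0.6066, -0.1398, 0.2977]
ee_rot: [2.278, 2.162, 0.001]
ft_force: [1.6, 0.7, -0.3]
finger_gap: 0.644
grasp_force: 64.3
```

```bash
python3 -c "
from h import *
print(robot.state()['grasp_force'])
plan((.609,-.149,.043),87)
im=robot.camera('wrist');p=robot.camera_params('wrist')
cv2.imwrite('pics/w3.png',im[:,:,::-1]); import pickle;pickle.dump(p,open('pics/w3.pkl','wb'))
im=robot.camera('top');h=cv2.cvtColor(im,cv2.COLOR_RGB2HSV);np.save('pics/top1.npy',im)
p=robot.camera_params('top')
[print(np.round(r[0]),rectw(r,.044,p)) for r in rects((h[...,1]<60)&(h[...,2]>120),(150,245,380,300),80)]"
```

```text
64.30617928504944
t 8.58 grasp pt [ 0.6068 -0.1398  0.1427] yaw 87.01 tilt 0.07 gap 0.64 J [-0.35  0.31  1.63  0.    1.2  -0.3 ]
  shift tool mm [-9.   2.6 99.7] turn rz 0.000
[339. 275.] (array([ 0.4254, -0.236 ]), [np.float64(0.029), np.float64(0.055)], np.float64(27.1))
```

View pics/w3.png

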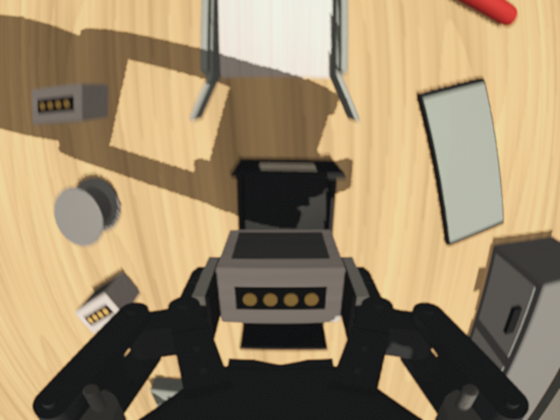

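The wrist view shows the module held upright over the tote. The tote's front wall top edge runs (235,168)–(343,168) and the rear wall opening is near (283,335). The spool is at (80,212) and the other modules at (55,104) and (100,313).

```bash
python3 -c "
from h import *
import pickle
p=pickle.load(open('pics/w3.pkl','rb'));W=lambda u,v,z:onz(rayw(p,(u,v)),z).round(4)
print('front wall',W(235,172,.055),W(343,172,.055),'wings',W(193,115,.0),W(356,118,.0),'foot',W(215,76,0),W(334,76,0))
print('modB',W(55,104,.044))"
```

```text
front wall [ 0.5804 -0.1124] [ 0.6531 -0.1163] wings [ 0.5407 -0.0732] [ 0.6754 -0.0837] foot [ 0.5619 -0.0427] [ 0.6581 -0.0485]
modB [ 0.4348 -0.0461]
```

>>> step_arm --dr '[[0, 0, 0], [0, 0, 0], [0, 0, 0], [0, 0, 0], [0, 0, 0]]' --dp '[[-9, 2.5, 0], [0, 0, 20], [0, 0, 0], [0, 0, 0], [0, 0, 0]]' --grip '[1, 1, 1, 1, 1]'

```text
t: 9.1
ee_pos: [0.6076, -0.146, 0.2771]
ee_rot: [-2.277, -2.164, 0.0]
ft_force: [-0.1, -0.2, -0.7]
finger_gap: 0.641
grasp_force: 64.3
```

```bash
python3 -c "
from h import *
plan((.607,-.149,.043),87)"
```

```text
t 9.1 grasp pt [ 0.6075 -0.1459  0.1221] yaw 87.09 tilt 0.04 gap 0.64 J [-0.36  0.34  1.63  0.    1.17 -0.31]
  shift tool mm [-3.2 -0.3 79.1] turn rz 0.002
```

```bash
python3 -c "
from h import *
import pickle
p=pickle.load(open('pics/w3.pkl','rb'));W=lambda u,v,z:onz(rayw(p,(u,v)),z).round(4)
g=cv2.cvtColor(cv2.imread('pics/w3.png'),cv2.COLOR_BGR2GRAY)
for r in (160,164,168,172,176,184,195,210,220): print(r,np.where(g[r,225:355]<60)[0][[0,-1]]+225)
g=cv2.cvtColor(np.load('pics/top0.npy'),cv2.COLOR_RGB2GRAY);pt=robot.camera_params('top')
for c in (290,292,294,300,310,320,330,340,346,348,350,352):
  r=np.where(g[175:240,c]<62)[0]; 
  if len(r): r=r[[0,-1]]+175; print(c,r,top((c,r[0]-.5),.024).round(4),top((c,r[1]+.5),0.024).round(4))
"
```

```text
160 [239 330]
164 [237 335]
168 [234 338]
172 [232 342]
176 [234 335]
184 [237 335]
195 [238 333]
210 [238 330]
220 [240 330]
290 [204 216] [ 0.6116 -0.1062] [ 0.5768 -0.1067]
292 [189 217] [ 0.6521 -0.111 ] [ 0.5742 -0.1121]
294 [189 216] [ 0.6522 -0.1164] [ 0.577  -0.1174]
300 [190 217] [ 0.6497 -0.1324] [ 0.5746 -0.1334]
310 [190 218] [ 0.6502 -0.1592] [ 0.5723 -0.16  ]
320 [191 219] [ 0.6479 -0.186 ] [ 0.5701 -0.1867]
330 [192 220] [ 0.6456 -0.2127] [ 0.5679 -0.2133]
340 [193 221] [ 0.6434 -0.2395] [ 0.5656 -0.2399]
346 [194 222] [ 0.641  -0.2555] [ 0.5632 -0.2558]
348 [194 221] [ 0.641  -0.2609] [ 0.566  -0.2612]
350 [193 216] [ 0.6438 -0.2662] [ 0.5794 -0.2664]
```

>>> step_arm --dr '[[0, 0, 0.009], [0, 0, 0], [0, 0, 0], [0, 0, 0], [0, 0, 0]]' --dp '[[-3, 5, 0], [0, 0, 25], [0, 0, 25], [0, 0, 15], [0, 0, 8]]' --grip '[1, 1, 1, 1, 1]'

```text
t: 9.52
ee_pos: [0.6122, -0.1496, 0.2019]
ee_rot: [-2.286, -2.151, 0.002]
ft_force: [-0.4, -0.3, -1.4]
finger_gap: 0.644
grasp_force: 64.4
```

>>> step_arm --dr '[[0, 0, 0], [0, 0, 0], [0, 0, 0], [0, 0, 0], [0, 0, 0]]' --dp '[[0, 0, 4], [0, 0, 1], [0, 0, 0], [0, 0, 0], [0, 0, 0]]' --grip '[1, 1, 1, 1, 1]'

```text
t: 9.93
ee_pos: [0.6134, -0.1503, 0.2002]
ee_rot: [2.287, 2.151, 0.002]
ft_force: [-0.4, 0.1, -1.3]
finger_gap: 0.642
grasp_force: 64.4
```

```bash
python3 -c "
from h import *
s=robot.state();print(s['ft_force'],s['grasp_force']);plan((.6125,-.149,.043),86.5)"
```

```text
[-0.41474287  0.12228119 -1.28610711] 64.36508774757385
t 9.93 grasp pt [ 0.6137 -0.1505  0.0452] yaw 86.51 tilt 0.14 gap 0.64 J [-0.37  0.45  1.65 -0.    1.04 -0.3 ]
  shift tool mm [ 1.4 -1.3  2.2] turn rz 0.000
```

>>> step_arm --dr '[[0, 0, 0], [0, 0, 0], [0, 0, 0], [0, 0, 0], [0, 0, 0]]' --dp '[[0, 0, 2], [0, 0, 0], [0, 0, 0], [0, 0, 0], [0, 0, 0]]' --grip '[1, 0.2, -0.4, -1, -1]'

```text
t: 10.35
ee_pos: [0.6126, -0.1501, 0.1967]
ee_rot: [-2.288, -2.152, 0.0]
ft_force: [-0.1, 0.2, 0.5]
finger_gap: 0.953
grasp_force: 0.0
```

>>> step_arm --dr '[[0, 0, 0], [0, 0, 0], [0, 0, 0], [0, 0, 0], [0, 0, 0]]' --dp '[[0, 0, -15], [0, 0, -40], [0, 0, -40], [0, 0, -10], [0, 0, 0]]' --grip '[-1, -1, -1, -1, -1]'

```text
t: 10.77
ee_pos: [0.6146, -0.1508, 0.3086]
ee_rot: [2.281, 2.146, 0.007]
ft_force: [0.5, -0.1, 1.2]
finger_gap: 1.0
grasp_force: 0.0
```

```bash
python3 -c "
from h import *
plan((.434,-.0385,.13),84)
im=robot.camera('wrist');p=robot.camera_params('wrist')
cv2.imwrite('pics/w4.png',im[:,:,::-1]); import pickle;pickle.dump(p,open('pics/w4.pkl','wb'))"
```

```text
t 10.77 grasp pt [ 0.6161 -0.1514  0.1536] yaw 86.51 tilt 0.6 gap 1.0 J [-0.37  0.32  1.6   0.    1.22 -0.3 ]
  shift tool mm [ 101.6 -188.9   21.4] turn rz 0.044
```

View pics/w4.png

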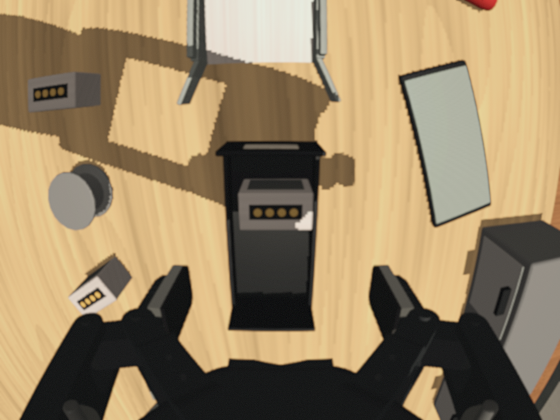

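The wrist view shows module 1 standing in the tote at (275,210). Module B's top is near (50,94), and the far module's is near (92,293).

```bash
python3 -c "
from h import *
import pickle
p=pickle.load(open('pics/w4.pkl','rb'));W=lambda u,v,z:onz(rayw(p,(u,v)),z).round(4)
print('m1',W(275,212,.048),'B',W(50,94,.044),'C',W(93,293,.044), 'frontwall',W(217,152,.055),W(325,152,.055),'rear',W(229,328,.055),W(313,328,.055))"
```

```text
m1 [ 0.6113 -0.1512] B [ 0.4312 -0.0386] C [ 0.4294 -0.2254] frontwall [ 0.5744 -0.1025] [ 0.6485 -0.1073] rear [ 0.5641 -0.2537] [ 0.6371 -0.2578]
```

>>> step_arm --dr '[[0, 0, 0.044], [0, 0, 0], [0, 0, 0], [0, 0, 0], [0, 0, 0]]' --dp '[[5, -30, 0], [20, -36, 0], [20, -36, 0], [20, -36, 0], [20, -36, 0]]' --grip '[-1, -1, -1, -1, -1]'

```text
t: 11.23
ee_pos: [0.4458, -0.0477, 0.2998]
ee_rot: [-2.333, -2.099, 0.003]
ft_force: [-0.1, 0.2, 0.8]
finger_gap: 1.0
grasp_force: 0.0
```

```bash
python3 -c "
from h import *
plan((.434,-.0385,.036),84)
im=robot.camera('top');h=cv2.cvtColor(im,cv2.COLOR_RGB2HSV)
p=robot.camera_params('top')
[print(np.round(r[0]),rectw(r,.044,p)) for r in rects((h[...,1]<60)&(h[...,2]>120),(150,245,380,300),80)]"
```

```text
t 11.23 grasp pt [ 0.4453 -0.0475  0.1448] yaw 83.95 tilt 0.21 gap 1.0 J [-0.28 -0.1   2.07  0.    1.18 -0.18]
  shift tool mm [  7.7 -11.8 108.8] turn rz -0.001
[339. 275.] (array([ 0.4254, -0.236 ]), [np.float64(0.029), np.float64(0.055)], np.float64(27.1))
```

>>> step_arm --dr '[[0, 0, 0], [0, 0, 0], [0, 0, 0], [0, 0, 0], [0, 0, 0]]' --dp '[[7, -13, 0], [0, 0, 20], [0, 0, 35], [0, 0, 35], [0, 0, 15]]' --grip '[-1, -1, -1, -1, -1]'

```text
t: 11.7
ee_pos: [0.4333, -0.0396, 0.1921]
ee_rot: [-2.33, -2.098, 0.006]
ft_force: [-0.3, -0.1, 0.0]
finger_gap: 1.001
grasp_force: 0.0
```

>>> step_arm --dr '[[0, 0, 0], [0, 0, 0], [0, 0, 0], [0, 0, 0], [0, 0, 0]]' --dp '[[0, 0, 1], [0, 0, 0], [0, 0, 0], [0, 0, 0], [0, 0, 0]]' --grip '[-1, 0, 0.5, 1, 1]'

```text
t: 12.12
ee_pos: [0.4372, -0.0407, 0.1975]
ee_rot: [2.333, 2.1, 0.003]
ft_force: [0.5, -0.2, -0.6]
finger_gap: 0.643
grasp_force: 63.8
```

>>> step_arm --dr '[[0, 0, 0], [0, 0, 0], [0, 0, 0], [0, 0, 0], [0, 0, 0]]' --dp '[[0, 0, 0], [0, 0, 0], [0, 0, 0], [0, 0, 0], [0, 0, 0]]' --grip '[1, 1, 1, 1, 1]'

```text
t: 12.53
ee_pos: [0.4371, -0.0407, 0.1973]
ee_rot: [2.333, 2.1, 0.003]
ft_force: [0.5, 0.0, 6.6]
finger_gap: 0.638
grasp_force: 64.7
```

```bash
python3 -c "
from h import *
print(robot.state()['grasp_force'])
plan((.610,-.186,.14),86.5)"
```

```text
64.7125518321991
t 12.53 grasp pt [ 0.4376 -0.0408  0.0423] yaw 83.98 tilt 0.19 gap 0.64 J [-0.27  0.05  2.15 -0.    0.94 -0.17]
  shift tool mm [-126.4  187.   -97. ] turn rz -0.044
```

>>> step_arm --dr '[[0, 0, 0], [0, 0, 0], [0, 0, 0], [0, 0, 0], [0, 0, -0.044]]' --dp '[[0, 0, -10], [0, 0, -20], [0, 0, -25], [0, 0, -25], [0, 0, -15]]' --grip '[1, 1, 1, 1, 1]'

```text
t: 12.95
ee_pos: [0.4365, -0.0404, 0.2938]
ee_rot: [2.286, 2.151, 0.003]
ft_force: [0.6, 0.8, 0.3]
finger_gap: 0.64
grasp_force: 63.8
```

>>> step_arm --dr '[[0, 0, 0], [0, 0, 0], [0, 0, 0], [0, 0, 0], [0, 0, 0]]' --dp '[[-20, 27, 0], [-26, 36, 0], [-26, 36, 0], [-26, 36, 0], [-26, 36, 0]]' --grip '[1, 1, 1, 1, 1]'

```text
t: 13.37
ee_pos: [0.5918, -0.1687, 0.2914]
ee_rot: [2.288, 2.153, 0.0]
ft_force: [0.2, 0.3, -0.7]
finger_gap: 0.64
grasp_force: 63.8
```

>>> step_arm --dr '[[0, 0, 0], [0, 0, 0], [0, 0, 0], [0, 0, 0], [0, 0, 0]]' --dp '[[-10, 10, 0], [0, 0, 0], [0, 0, 0], [0, 0, 0], [0, 0, 0]]' --grip '[1, 1, 1, 1, 1]'

```text
t: 13.78
ee_pos: [0.5992, -0.177, 0.2907]
ee_rot: [-2.287, -2.153, 0.0]
ft_force: [0.5, -0.0, 0.2]
finger_gap: 0.638
grasp_force: 63.9
```

```bash
python3 -c "
from h import *
print(robot.state()['grasp_force'])
plan((.610,-.188,.048),86.5)"
```

```text
63.8939094543457
t 13.78 grasp pt [ 0.599  -0.177   0.1357] yaw 86.55 tilt 0.07 gap 0.64 J [-0.41  0.32  1.63  0.    1.19 -0.35]
  shift tool mm [-10.4  11.7  87.7] turn rz 0.001
```

>>> step_arm --dr '[[0, 0, 0], [0, 0, 0], [0, 0, 0], [0, 0, 0], [0, 0, 0]]' --dp '[[-12, 11.5, 0], [0, 0, 30], [0, 0, 30], [0, 0, 18], [0, 0, 8]]' --grip '[1, 1, 1, 1, 1]'

```text
t: 14.2
ee_pos: [0.6087, -0.1892, 0.2015]
ee_rot: [-2.283, -2.15, 0.003]
ft_force: [-1.2, 0.5, 3.3]
finger_gap: 0.64
grasp_force: 64.7
```

>>> step_arm --dr '[[0, 0, 0], [0, 0, 0], [0, 0, 0], [0, 0, 0], [0, 0, 0]]' --dp '[[0, 0, 2], [0, 0, 0], [0, 0, 0], [0, 0, 0], [0, 0, 0]]' --grip '[1, 1, 1, 1, 1]'

```text
t: 14.62
ee_pos: [0.6113, -0.191, 0.2041]
ee_rot: [2.287, 2.151, 0.001]
ft_force: [0.9, 0.8, -0.5]
finger_gap: 0.635
grasp_force: 64.5
```

```bash
python3 -c "
from h import *
s=robot.state();print(s['ft_force'],s['grasp_force']);plan((.610,-.190,.047),86.5)"
```

```text
[ 0.89921909  0.82903254 -0.52129343] 64.47325587272644
t 14.62 grasp pt [ 0.6116 -0.1911  0.0491] yaw 86.51 tilt 0.13 gap 0.64 J [-0.43  0.46  1.62  0.    1.05 -0.36]
  shift tool mm [ 1.  -1.7  2.1] turn rz 0.000
```

>>> step_arm --dr '[[0, 0, 0], [0, 0, 0], [0, 0, 0], [0, 0, 0], [0, 0, 0]]' --dp '[[0, 0, 2.5], [0, 0, 0], [0, 0, 0], [0, 0, 0], [0, 0, 0]]' --grip '[1, 0.2, -0.4, -1, -1]'

```text
t: 15.03
ee_pos: [0.6107, -0.1908, 0.2]
ee_rot: [-2.288, -2.152, 0.0]
ft_force: [-0.8, -0.4, -0.0]
finger_gap: 0.956
grasp_force: 0.0
```

>>> step_arm --dr '[[0, 0, 0], [0, 0, 0], [0, 0, 0], [0, 0, 0], [0, 0, 0]]' --dp '[[0, 0, -15], [0, 0, -40], [0, 0, -40], [0, 0, -5], [0, 0, 0]]' --grip '[-1, -1, -1, -1, -1]'

```text
t: 15.45
ee_pos: [0.6124, -0.1915, 0.3062]
ee_rot: [2.282, 2.147, 0.006]
ft_force: [0.6, 0.9, -0.5]
finger_gap: 1.001
grasp_force: 0.0
```

>>> step_arm --dr '[[0, 0, -0.11], [0, 0, -0.11], [0, 0, -0.11], [0, 0, -0.11], [0, 0, -0.11]]' --dp '[[-10, -30, 0], [-5, -37, 0], [0, -37, 0], [5, -37, 0], [10, -36, 0]]' --grip '[-1, -1, -1, -1, -1]'

```text
t: 15.87
ee_pos: [0.4307, -0.2203, 0.2989]
ee_rot: [-1.609, -2.696, -0.0]
ft_force: [0.3, -0.5, -0.1]
finger_gap: 0.994
grasp_force: 0.0
```

```bash
python3 -c "
from h import *
plan((.4254,-.236,.039),118)
im=robot.camera('top');h=cv2.cvtColor(im,cv2.COLOR_RGB2HSV)
p=robot.camera_params('top')
[print(np.round(r[0]),rectw(r,.044,p)) for r in rects((h[...,1]<60)&(h[...,2]>120),(150,170,380,300),60)]
cv2.imwrite('pics/t5.png',im[:,:,::-1]); im=robot.camera('wrist');p=robot.camera_params('wrist')
cv2.imwrite('pics/w5.png',im[:,:,::-1]); import pickle;pickle.dump(p,open('pics/w5.pkl','wb'))"
```

```text
t 15.87 grasp pt [ 0.4304 -0.2201  0.1439] yaw 118.35 tilt 0.14 gap 0.99 J [-0.64 -0.01  1.99 -0.    1.17 -1.13]
  shift tool mm [-11.8 -11.8 104.9] turn rz 0.006
[322. 203.] (array([ 0.6134, -0.1904]), [np.float64(0.029), np.float64(0.055)], np.float64(176.8))
[308. 202.] (array([ 0.6143, -0.1544]), [np.float64(0.029), np.float64(0.053)], np.float64(0.6))
[210. 201.] (array([0.6134, 0.1044]), [np.float64(0.088), np.float64(0.289)], np.float64(86.8))
```

View pics/w5.png

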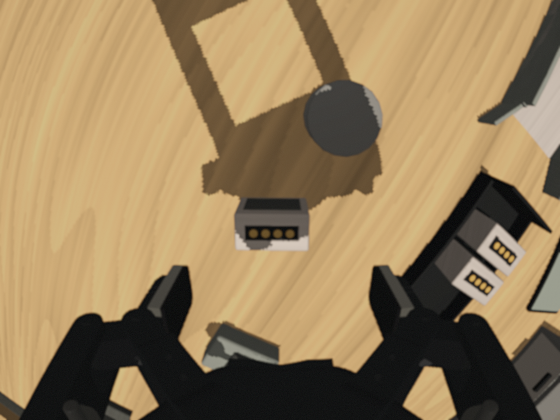

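The wrist view shows module C's top at (236–308, 212–250), with the spool at (343,117). The two placed modules stand in the tote at (500,248) and (478,281).

```bash
python3 -c "
from h import *
import pickle
p=pickle.load(open('pics/w5.pkl','rb'));W=lambda u,v,z:onz(rayw(p,(u,v)),z).round(4)
m=[W(*q,.044) for q in((237,212),(308,212),(308,250),(236,250))];c=np.mean(m,0)
print(m,c);plan((*c,.039),118)"
```

```text
[array([ 0.3974, -0.233 ]), array([ 0.443 , -0.2084]), array([ 0.4584, -0.2351]), array([ 0.4099, -0.2613])] [ 0.427175 -0.23445 ]
t 15.97 grasp pt [ 0.4268 -0.2191  0.1424] yaw 118.13 tilt 0.44 gap 1.0 J [-0.64 -0.02  1.99 -0.    1.17 -1.13]
  shift tool mm [-14.4  -6.5 103.3] turn rz 0.002
```

>>> step_arm --dr '[[0, 0, 0], [0, 0, 0], [0, 0, 0], [0, 0, 0], [0, 0, 0]]' --dp '[[-14, -7, 0], [0, 0, 20], [0, 0, 35], [0, 0, 32], [0, 0, 15]]' --grip '[-1, -1, -1, -1, -1]'

```text
t: 16.38
ee_pos: [0.4317, -0.235, 0.1939]
ee_rot: [-1.616, -2.687, -0.001]
ft_force: [-1.6, 0.1, -0.1]
finger_gap: 0.997
grasp_force: 0.0
```

>>> step_arm --dr '[[0, 0, 0], [0, 0, 0], [0, 0, 0], [0, 0, 0], [0, 0, 0]]' --dp '[[0, 0, 2], [0, 0, 0], [0, 0, 0], [0, 0, 0], [0, 0, 0]]' --grip '[-1, 0, 0.5, 1, 1]'

```text
t: 16.8
ee_pos: [0.4343, -0.237, 0.1982]
ee_rot: [1.616, 2.69, -0.001]
ft_force: [0.3, 0.1, -0.8]
finger_gap: 0.638
grasp_force: 63.9
```

>>> step_arm --dr '[[0, 0, 0], [0, 0, 0], [0, 0, 0], [0, 0, 0], [0, 0, 0]]' --dp '[[0, 0, 0], [0, 0, 0], [0, 0, 0], [0, 0, 0], [0, 0, 0]]' --grip '[1, 1, 1, 1, 1]'

```text
t: 17.22
ee_pos: [0.4343, -0.237, 0.198]
ee_rot: [1.616, 2.69, -0.001]
ft_force: [-0.0, 0.2, 7.0]
finger_gap: 0.639
grasp_force: 64.9
```

```bash
python3 -c "
from h import *
print(robot.state()['grasp_force'])
plan((.609,-.228,.14),86.5)"
```

```text
64.93710994720459
t 17.22 grasp pt [ 0.4348 -0.2374  0.043 ] yaw 118.01 tilt 0.22 gap 0.64 J [-0.66  0.17  2.01  0.    0.95 -1.15]
  shift tool mm [-73.9 158.4 -96.4] turn rz 0.550
```

>>> step_arm --dr '[[0, 0, 0], [0, 0, 0], [0, 0, 0], [0, 0, 0], [0, 0, 0]]' --dp '[[0, 0, -10], [0, 0, -20], [0, 0, -25], [0, 0, -25], [0, 0, -17]]' --grip '[1, 1, 1, 1, 1]'

```text
t: 17.63
ee_pos: [0.4334, -0.2364, 0.296]
ee_rot: [1.617, 2.692, -0.0]
ft_force: [0.7, -0.5, -1.1]
finger_gap: 0.642
grasp_force: 64.1
```

>>> step_arm --dr '[[0, 0, 0.11], [0, 0, 0.11], [0, 0, 0.11], [0, 0, 0.11], [0, 0, 0.11]]' --dp '[[0, 0, 0], [0, 0, 0], [0, 0, 0], [0, 0, 0], [0, 0, 0]]' --grip '[1, 1, 1, 1, 1]'

```text
t: 18.05
ee_pos: [0.433, -0.2361, 0.2937]
ee_rot: [-2.294, -2.146, -0.0]
ft_force: [0.2, 1.1, -1.5]
finger_gap: 0.639
grasp_force: 64.0
```

>>> step_arm --dr '[[0, 0, 0], [0, 0, 0], [0, 0, 0], [0, 0, 0], [0, 0, 0]]' --dp '[[4, 32, 0], [4, 36, 0], [4, 36, 0], [4, 36, 0], [2, 28, 0]]' --grip '[1, 1, 1, 1, 1]'

```text
t: 18.47
ee_pos: [0.6041, -0.2279, 0.2938]
ee_rot: [2.287, 2.153, 0.001]
ft_force: [-0.6, -0.1, -0.5]
finger_gap: 0.637
grasp_force: 64.0
```

>>> step_arm --dr '[[0, 0, 0], [0, 0, 0], [0, 0, 0]]' --dp '[[0, 0, 0], [0, 0, 0], [0, 0, 0]]' --grip '[1, 1, 1]'

```text
t: 18.72
ee_pos: [0.6014, -0.2283, 0.2928]
ee_rot: [-2.287, -2.152, 0.001]
ft_force: [-0.4, 0.3, -1.9]
finger_gap: 0.64
grasp_force: 64.2
```

```bash
python3 -c "
from h import *
print(robot.state()['grasp_force'])
plan((.608,-.229,.048),86.5)"
```

```text
64.18851971626282
t 18.72 grasp pt [ 0.6012 -0.2282  0.1378] yaw 86.52 tilt 0.11 gap 0.64 J [-0.49  0.36  1.57 -0.    1.21 -0.42]
  shift tool mm [-0.4  7.  89.8] turn rz 0.000
```

>>> step_arm --dr '[[0, 0, 0], [0, 0, 0], [0, 0, 0], [0, 0, 0], [0, 0, 0]]' --dp '[[-1, 6, 0], [0, 0, 30], [0, 0, 30], [0, 0, 18], [0, 0, 10]]' --grip '[1, 1, 1, 1, 1]'

```text
t: 19.13
ee_pos: [0.6061, -0.2297, 0.2023]
ee_rot: [-2.286, -2.148, 0.002]
ft_force: [-0.6, -0.7, -0.8]
finger_gap: 0.638
grasp_force: 64.2
```

>>> step_arm --dr '[[0, 0, 0], [0, 0, 0], [0, 0, 0], [0, 0, 0], [0, 0, 0]]' --dp '[[0, 0, 3], [0, 0, 2], [0, 0, 0], [0, 0, 0], [0, 0, 0]]' --grip '[1, 1, 1, 1, 1]'

```text
t: 19.55
ee_pos: [0.608, -0.2306, 0.202]
ee_rot: [2.287, 2.151, -0.0]
ft_force: [-4.1, 0.0, 6.3]
finger_gap: 0.64
grasp_force: 65.7
```

>>> step_arm --dr '[[0, 0, 0], [0, 0, 0], [0, 0, 0], [0, 0, 0], [0, 0, 0]]' --dp '[[0, 0, 0], [0, 0, 0], [0, 0, 0], [0, 0, 0], [0, 0, 0]]' --grip '[1, 0.2, -0.4, -1, -1]'

```text
t: 19.97
ee_pos: [0.6081, -0.2301, 0.2005]
ee_rot: [2.288, 2.152, 0.001]
ft_force: [0.5, -0.9, -0.2]
finger_gap: 0.952
grasp_force: 0.0
```

>>> step_arm --dr '[[0, 0, 0], [0, 0, 0], [0, 0, 0], [0, 0, 0], [0, 0, 0]]' --dp '[[0, 0, -15], [0, 0, -40], [0, 0, -40], [0, 0, -5], [0, 0, 0]]' --grip '[-1, -1, -1, -1, -1]'

```text
t: 20.38
ee_pos: [0.6097, -0.2308, 0.3064]
ee_rot: [2.281, 2.146, 0.005]
ft_force: [0.0, -1.0, -1.3]
finger_gap: 1.0
grasp_force: 0.0
```

>>> step_arm --dr '[[0, 0, 0], [0, 0, 0], [0, 0, 0], [0, 0, 0], [0, 0, 0]]' --dp '[[-30, 0, 0], [-35, 0, 0], [-35, 0, 0], [-20, 0, 0], [0, 0, 0]]' --grip '[-0.3, 0, 0, 0, 0]'

```text
t: 20.8
ee_pos: [0.5992, -0.3539, 0.299]
ee_rot: [-2.292, -2.148, 0.002]
ft_force: [0.3, 0.3, -0.4]
finger_gap: 0.504
grasp_force: 0.0
```

```bash
python3 -c "
from h import *
plan((.600,-.30,.06),87.3)
im=robot.camera('top');h=cv2.cvtColor(im,cv2.COLOR_RGB2HSV)
p=robot.camera_params('top')
[print(np.round(r[0]),rectw(r,.048,p)) for r in rects((h[...,1]<60)&(h[...,2]>120),(240,180,380,300),60)]
im=robot.camera('wrist');p=robot.camera_params('wrist')
cv2.imwrite('pics/w6.png',im[:,:,::-1]); import pickle;pickle.dump(p,open('pics/w6.pkl','wb'))"
```

```text
t 20.8 grasp pt [ 0.599 -0.354  0.144] yaw 86.28 tilt 0.09 gap 0.5 J [-0.65  0.47  1.41 -0.    1.26 -0.58]
  shift tool mm [54.  -2.4 84. ] turn rz -0.018
[336. 204.] (array([ 0.6107, -0.2261]), [np.float64(0.029), np.float64(0.056)], np.float64(176.6))
[322. 202.] (array([ 0.6131, -0.1908]), [np.float64(0.029), np.float64(0.055)], np.float64(0.4))
[308. 202.] (array([ 0.6151, -0.1541]), [np.float64(0.029), np.float64(0.055)], np.float64(0.6))
[254. 206.] (array([ 0.6024, -0.0114]), [np.float64(0.074), np.float64(0.097)], np.float64(1.1))
```

View pics/w6.png

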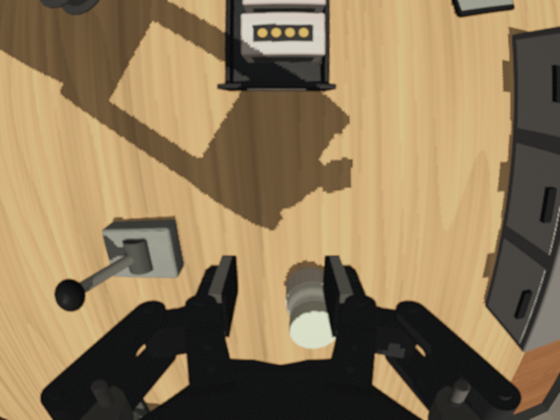

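The wrist view shows three modules in the tote and its rear wall at row 87. The switch ball is at (70,294) and the flux jar at (312,330), clear of the pushing lane.

>>> step_arm --dr '[[0, 0, -0.018], [0, 0, 0], [0, 0, 0], [0, 0, 0], [0, 0, 0]]' --dp '[[22, 2, 0], [22, 0, 25], [0, 0, 30], [0, 0, 25], [0, 0, 9]]' --grip '[0, 0, 0, 0, 0]'

```text
t: 21.32
ee_pos: [0.6034, -0.3026, 0.206]
ee_rot: [-2.26, -2.17, 0.002]
ft_force: [-0.2, 0.8, -0.6]
finger_gap: 0.503
grasp_force: 0.0
```

```bash
python3 -c "
from h import *
plan((.603,-.276,.056),87.3)
im=robot.camera('top');h=cv2.cvtColor(im,cv2.COLOR_RGB2HSV);H,S,V=cv2.split(h)
p=robot.camera_params('top')
print('meter');[print(np.round(r[0]),rectw(r,.047,p)) for r in rects(((H<14)&(S>140)&(V>60)),(85,240,165,310),30)]
[print(np.round(r[0]),rectw(r,.048,p)) for r in rects((S<60)&(V>120),(300,180,380,300),60)]
cv2.imwrite('pics/t7.png',cv2.resize(im[160:320,80:440],None,fx=2.2,fy=2.2)[:,:,::-1])"
```

```text
t 21.32 grasp pt [ 0.6024 -0.3018  0.051 ] yaw 87.67 tilt 0.47 gap 0.5 J [-0.58  0.53  1.51  0.    1.1  -0.54]
  shift tool mm [25.8 -0.4 -4.9] turn rz 0.006
meter
[121. 271.] (array([0.4259, 0.3304]), [np.float64(0.044), np.float64(0.095)], np.float64(89.0))
[322. 202.] (array([ 0.6144, -0.1908]), [np.float64(0.029), np.float64(0.053)], np.float64(0.4))
[309. 202.] (array([ 0.6149, -0.1542]), [np.float64(0.029), np.float64(0.055)], np.float64(175.0))
```

View pics/t7.png

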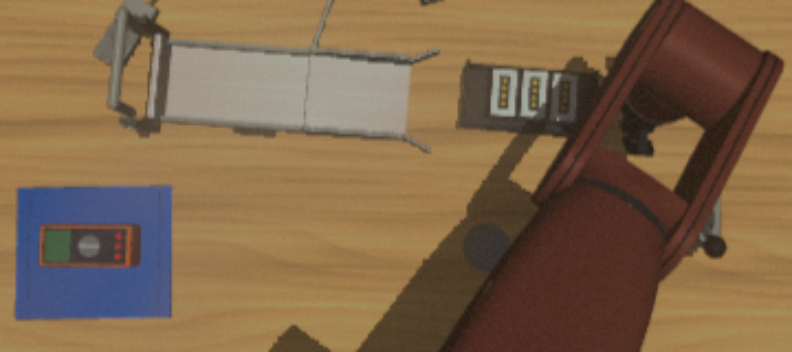

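The top crop shows the meter on the mat at (90,246), the three modules in the tote at (503–567, 95), and a clear lane to the ramp.

>>> step_arm --dr '[[0, 0, 0.004], [0, 0, 0], [0, 0, 0], [0, 0, 0], [0, 0, 0]]' --dp '[[10, 0, -4], [10, 0, 0], [10, 0, 0], [12, 0, 0], [12, 0, 0]]' --grip '[0, 0, 0, 0, 0]'

```text
t: 21.78
ee_pos: [0.6084, -0.252, 0.2179]
ee_rot: [2.269, 2.165, 0.0]
ft_force: [-0.7, -6.2, 4.0]
finger_gap: 0.499
grasp_force: 2.8
```

>>> step_arm --dr '[[0, 0, 0], [0, 0, 0], [0, 0, 0], [0, 0, 0], [0, 0, 0]]' --dp '[[12, 0, 0], [12, 0, 0], [12, 0, 0], [12, 0, 0], [12, 0, 0]]' --grip '[0, 0, 0, 0, 0]'

```text
t: 22.2
ee_pos: [0.6109, -0.1926, 0.2178]
ee_rot: [2.268, 2.166, -0.002]
ft_force: [-1.0, -7.7, 4.4]
finger_gap: 0.497
grasp_force: 4.1
```

```bash
python3 -c "
from h import *
print(robot.state()['ft_force']);plan((.614,.08,.066),87.3)
im=robot.camera('top');h=cv2.cvtColor(im,cv2.COLOR_RGB2HSV);H,S,V=cv2.split(h)
p=robot.camera_params('top')
[print(np.round(r[0]),rectw(r,.048,p)) for r in rects((S<60)&(V>120),(270,180,380,230),40)]"
```

```text
[-0.9892834  -7.69079714  4.44357272]
t 22.2 grasp pt [ 0.6113 -0.1934  0.0628] yaw 87.35 tilt 0.34 gap 0.5 J [-0.43  0.44  1.62 -0.    1.07 -0.38]
  shift tool mm [273.2 -10.   -4.6] turn rz 0.001
[278. 201.] (array([ 0.6152, -0.0755]), [np.float64(0.029), np.float64(0.053)], np.float64(0.9))
```

>>> step_arm --dr '[[0, 0, 0], [0, 0, 0], [0, 0, 0], [0, 0, 0], [0, 0, 0]]' --dp '[[6, -1, 6], [10, -1, 0], [10, -1, 0], [10, -1, 0], [10, -1, 0]]' --grip '[0, 0, 0, 0, 0]'

```text
t: 22.67
ee_pos: [0.6083, -0.1466, 0.2114]
ee_rot: [2.269, 2.165, 0.001]
ft_force: [0.5, -6.8, 2.9]
finger_gap: 0.501
grasp_force: 3.6
```

```bash
python3 -c "
from h import *
print(robot.state()['ft_force']);plan((.614,.08,.066),87.3)
im=robot.camera('top');h=cv2.cvtColor(im,cv2.COLOR_RGB2HSV);H,S,V=cv2.split(h)
p=robot.camera_params('top')
cv2.imwrite('pics/s8.png',robot.camera('scene')[140:290,200:420,::-1])
[print(np.round(r[0]),rectw(r,.06,p)) for r in rects((S<60)&(V>120),(240,180,380,230),40)]"
```

```text
[ 0.46556005 -6.77338186  2.90000053]
t 22.67 grasp pt [ 0.6089 -0.1472  0.0564] yaw 87.29 tilt 0.31 gap 0.5 J [-0.36  0.42  1.66 -0.    1.05 -0.31]
  shift tool mm [227.2  -5.6 -10.4] turn rz -0.000
[260. 201.] (array([ 0.613 , -0.0287]), [np.float64(0.029), np.float64(0.052)], np.float64(1.1))
```

>>> step_arm --dr '[[0, 0, 0], [0, 0, 0], [0, 0, 0], [0, 0, 0], [0, 0, 0]]' --dp '[[10, -0.5, 0], [10, -0.5, 0], [10, -0.5, 0], [10, -0.5, 0], [10, -0.5, 0]]' --grip '[0, 0, 0, 0, 0]'

```text
t: 23.18
ee_pos: [0.6075, -0.0964, 0.2099]
ee_rot: [2.272, 2.167, -0.0]
ft_force: [-0.2, -5.8, 1.6]
finger_gap: 0.5
grasp_force: 2.9
```

>>> step_arm --dr '[[0, 0, 0], [0, 0, 0], [0, 0, 0], [0, 0, 0], [0, 0, 0]]' --dp '[[10, 0, 0], [10, 0, 0], [10, 0, 0], [10, 0, 0], [10, 0, 0]]' --grip '[0, 0, 0, 0, 0]'

```text
t: 23.6
ee_pos: [0.6105, -0.0479, 0.2111]
ee_rot: [2.268, 2.165, -0.003]
ft_force: [-2.9, -18.7, 14.4]
finger_gap: 0.502
grasp_force: 9.6
```

```bash
python3 -c "
from h import *
print(robot.state()['ft_force']);plan((.614,.08,.066),87.3)
im=robot.camera('scene')[100:270,220:440,::-1];cv2.imwrite('pics/s8.png',cv2.resize(im,None,fx=3.4,fy=3.4,interpolation=cv2.INTER_CUBIC))"
```

```text
[ -2.8700783  -18.69058185  14.35254332]
t 23.6 grasp pt [ 0.6109 -0.0487  0.0561] yaw 87.36 tilt 0.36 gap 0.5 J [-0.21  0.4   1.7  -0.01  1.04 -0.16]
  shift tool mm [128.7  -2.8 -10.6] turn rz 0.001
```

View pics/s8.png

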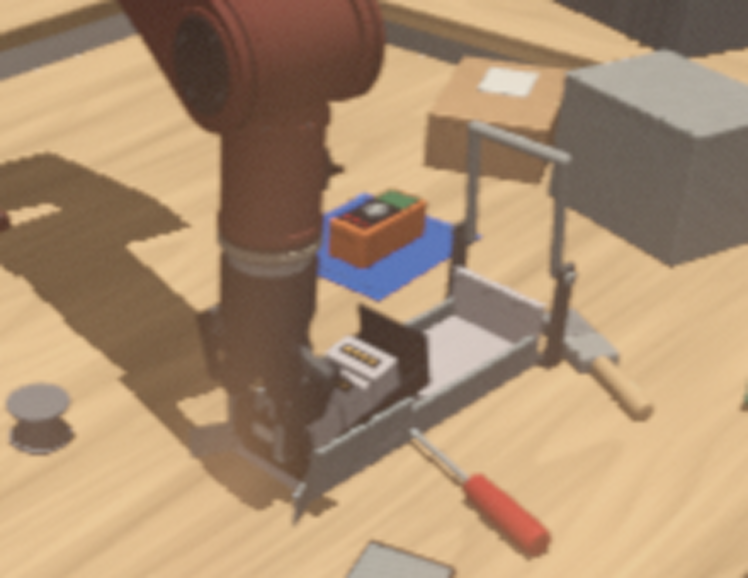

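The scene crop shows the tote nose-up on the ramp with its modules standing, its front wall near the crest at (395,340), the bail up, and the meter on the mat.

>>> step_arm --dr '[[0, 0, 0], [0, 0, 0], [0, 0, 0], [0, 0, 0], [0, 0, 0]]' --dp '[[8, 0, -2], [8, 0, -2], [8, 0, -2], [8, 0, -2], [8, 0, -2]]' --grip '[0, 0, 0, 0, 0]'

```text
t: 24.07
ee_pos: [0.6119, -0.0072, 0.2203]
ee_rot: [2.271, 2.166, -0.002]
ft_force: [-0.7, -10.8, 4.3]
finger_gap: 0.496
grasp_force: 5.2
```

```bash
python3 -c "
from h import *
print(robot.state()['ft_force']);plan((.614,.08,.066),87.3)"
```

```text
[ -0.7054665  -10.81001288   4.33905266]
t 24.07 grasp pt [ 0.6121 -0.0077  0.0653] yaw 87.3 tilt 0.19 gap 0.5 J [-0.14  0.38  1.7  -0.    1.06 -0.09]
  shift tool mm [87.7 -2.2 -1. ] turn rz -0.000
```

>>> step_arm --dr '[[0, 0, 0], [0, 0, 0], [0, 0, 0], [0, 0, 0], [0, 0, 0]]' --dp '[[7, 0, -1], [7, 0, -1], [7, 0, -1], [7, 0, 0], [7, 0, 0]]' --grip '[0, 0, 0, 0, 0]'

```text
t: 24.48
ee_pos: [0.6135, 0.0286, 0.2233]
ee_rot: [2.273, 2.167, 0.001]
ft_force: [-0.1, -5.2, 1.9]
finger_gap: 0.5
grasp_force: 2.8
```

>>> step_arm --dr '[[0, 0, 0], [0, 0, 0], [0, 0, 0], [0, 0, 0], [0, 0, 0]]' --dp '[[6, 0, 0], [6, 0, 0], [6, 0, 0], [6, 0, 0], [6, 0, 0]]' --grip '[0, 0, 0, 0, 0]'

```text
t: 24.9
ee_pos: [0.614, 0.0598, 0.2212]
ee_rot: [-2.272, -2.168, 0.002]
ft_force: [-0.1, -3.0, -1.6]
finger_gap: 0.496
grasp_force: 1.3
```

```bash
python3 -c "
from h import *
print(robot.state()['ft_force']);plan((.614,.08,.066),87.3)
im=robot.camera('scene')[100:270,220:440,::-1];cv2.imwrite('pics/s9.png',cv2.resize(im,None,fx=3.4,fy=3.4,interpolation=cv2.INTER_CUBIC))
im=robot.camera('top');h=cv2.cvtColor(im,cv2.COLOR_RGB2HSV);H,S,V=cv2.split(h)
p=robot.camera_params('top')
V2=im[...,:].max(2)[170:225,140:280]; 
for r in (190,200,205): print(r,''.join('#' if im[r,c].max()<75 else '.' for c in range(140,280)))"
```

```text
[-0.08511529 -3.00213518 -1.55521573]
t 24.9 grasp pt [0.6137 0.0598 0.0662] yaw 87.32 tilt 0.11 gap 0.5 J [-0.03  0.39  1.68  0.    1.07  0.02]
  shift tool mm [20.1 -0.7  0.2] turn rz 0.000
190 .............####.....########....#....######..............................................##...##.###......................................
200 ............##.#......######....#.....################################################....##...######.......................................
205 ...........###.......######....#.....###########.......#...###..######################...##....######.......................................
```

View pics/s9.png

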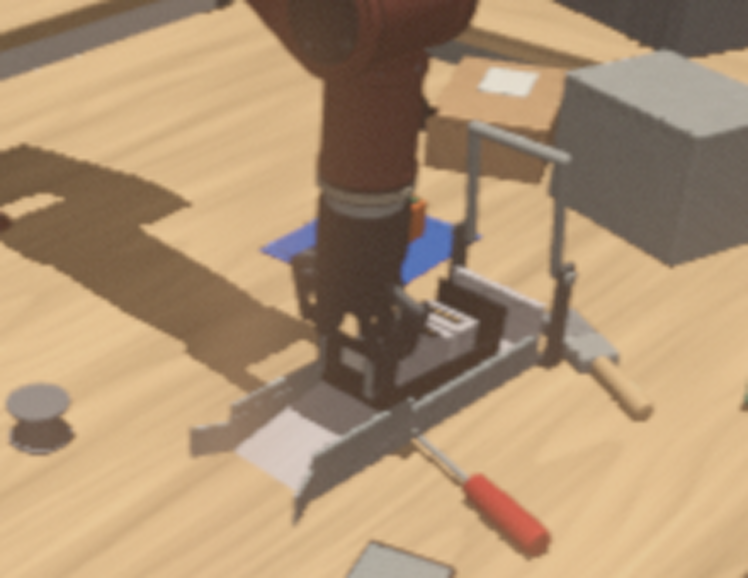

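The scene crop shows the tote tipped over into the bay with its rear still at the crest (360,390), and the modules standing.

>>> step_arm --dr '[[0, 0, 0], [0, 0, 0], [0, 0, 0], [0, 0, 0], [0, 0, 0]]' --dp '[[4, 0, 0], [4, 0, 0], [4, 0, 0], [3, 0, 0], [0, 0, 0]]' --grip '[0, 0, 0, 0, 0]'

```text
t: 25.42
ee_pos: [0.6152, 0.0746, 0.2222]
ee_rot: [-2.272, -2.169, -0.0]
ft_force: [-0.3, -1.1, -0.6]
finger_gap: 0.499
grasp_force: 0.1
```

```bash
python3 -c "
from h import *
print(robot.state()['ft_force']);plan((.614,.08,.066),87.3)"
```

```text
[-0.33566555 -1.08360136 -0.62115482]
t 25.42 grasp pt [0.6152 0.0747 0.0672] yaw 87.33 tilt 0.03 gap 0.5 J [-0.01  0.4   1.67  0.    1.07  0.04]
  shift tool mm [ 5.2 -1.4  1.2] turn rz 0.000
```

>>> step_arm --dr '[[0, 0, 0], [0, 0, 0], [0, 0, 0], [0, 0, 0], [0, 0, 0]]' --dp '[[-15, 0, 0], [-25, 0, -10], [-35, 0, -30], [-30, 0, -40], [0, 0, -30]]' --grip '[0, 0, 0, 0, 0]'

```text
t: 25.83
ee_pos: [0.6104, -0.0273, 0.324]
ee_rot: [2.276, 2.164, -0.002]
ft_force: [-0.3, 0.4, -0.0]
finger_gap: 0.503
grasp_force: 0.0
```

```bash
python3 -c "
from h import *
a=robot.camera('scene')[130:250,260:420,::-1];a=cv2.resize(a,(520,390),interpolation=cv2.INTER_CUBIC)
plan((.62,.3,.23),87.3);b=robot.camera('wrist');p=robot.camera_params('wrist')
import pickle;pickle.dump(p,open('pics/w10.pkl','wb'));np.save('pics/w10.npy',b)
b=b[:,150:430,::-1][:390]
cv2.imwrite('pics/c10.png',np.hstack([a,b]))
im=robot.camera('top');p=robot.camera_params('top');h=cv2.cvtColor(im,cv2.COLOR_RGB2HSV);H,S,V=cv2.split(h)
for r in (190,200,205): print(r,''.join('#' if im[r,c].max()<75 else '.' for c in range(140,280)))
[print(np.round(r[0]),rectw(r,.064,p)) for r in rects((S<60)&(V>120),(165,185,222,215),40)]"
```

```text
t 25.88 grasp pt [ 0.6144 -0.0263  0.1769] yaw 87.11 tilt 0.63 gap 0.5 J [-0.17  0.25  1.63 -0.    1.25 -0.12]
  shift tool mm [326.1 -10.3 -53.6] turn rz -0.003
190 .............#################............#.............#.............#.....######################################.###.#..........#.....#...
200 ...............############.#.......#.....#............##..........#.....##########...#.#...#.##..#..############################.....#.....
205 ...............##############............#.............#..........#.....#########...##.#.#.#..#..##..##......################........#.....#
[200. 197.] (array([0.6204, 0.129 ]), [np.float64(0.016), np.float64(0.053)], np.float64(173.7))
[188. 197.] (array([0.621 , 0.1587]), [np.float64(0.028), np.float64(0.055)], np.float64(177.9))
[174. 196.] (array([0.622 , 0.1945]), [np.float64(0.029), np.float64(0.052)], np.float64(2.0))
```

View pics/c10.png

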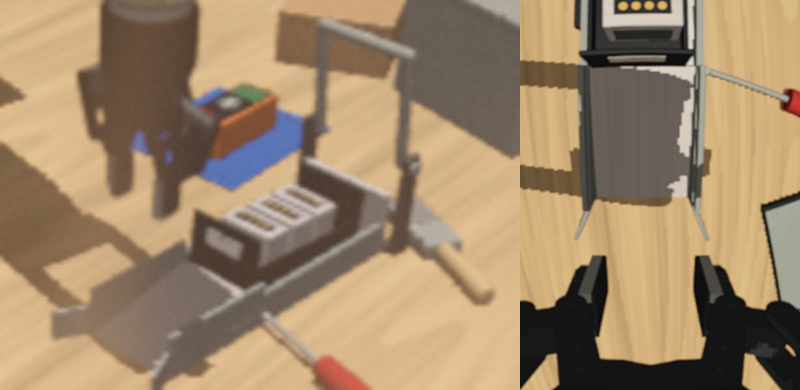

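The left panel shows the tote flat in the bay behind the crest, its rear wall at (220,250), with three modules upright. In the right panel the rear wall stands right behind the lip line at row 65.

```bash
python3 -c "
from h import *
import pickle
p=pickle.load(open('pics/w10.pkl','rb'));b=np.load('pics/w10.npy');W=lambda u,v,z:onz(rayw(p,(u,v)),z).round(4)
print([int(b[r,270].max()) for r in range(30,75)])
print('lip',W(270,66,.026)); 
for v in (49,51,53): print(v,W(270,v,.071),W(270,v,.082))
ps=robot.camera_params('scene')
for y in (.004,.008):
  for z in (.071,.081):
    print(y,z,[((proj(ps,(.614+dx+.046*y,.0808+y-.046*dx,z))-[260,130])*3.25).round() for dx in(-.039,.039)])"
```

```text
[55, 36, 37, 37, 37, 38, 37, 37, 45, 59, 66, 60, 55, 56, 56, 57, 55, 51, 44, 45, 54, 58, 47, 23, 35, 101, 142, 133, 108, 108, 105, 76, 33, 13, 11, 58, 153, 210, 216, 188, 137, 102, 100, 102, 103]
lip [0.6137 0.0843]
49 [0.6149 0.0917] [0.615  0.0899]
51 [0.6148 0.0903] [0.6149 0.0886]
53 [0.6147 0.0888] [0.6149 0.0872]
0.004 0.071 [array([192., 220.]), array([258., 254.])]
0.004 0.081 [array([192., 210.]), array([259., 244.])]
0.008 0.071 [array([195., 218.]), array([261., 252.])]
0.008 0.081 [array([195., 209.]), array([262., 243.])]
```

The two images don't settle whether the rear has dropped, so I'll push gently on toward the end stop. That's safe in either case.

>>> step_arm --dr '[[0, 0, 0], [0, 0, 0], [0, 0, 0], [0, 0, 0], [0, 0, 0]]' --dp '[[20, 0, 30], [20, 0, 35], [20, 0, 30], [10, 0, 10], [10, 0, 0]]' --grip '[0, 0, 0, 0, 0]'

```text
t: 26.4
ee_pos: [0.6121, 0.0583, 0.2129]
ee_rot: [-2.267, -2.165, 0.01]
ft_force: [0.3, 0.1, -0.2]
finger_gap: 0.501
grasp_force: 0.0
```

```bash
python3 -c "
from h import *
print(robot.state()['ft_force']);plan((.6155,.0747,.064),87.3)"
```

```text
[ 0.2792706   0.09757296 -0.16170366]
t 26.4 grasp pt [0.6107 0.0583 0.058 ] yaw 87.37 tilt 0.51 gap 0.5 J [-0.03  0.4   1.69  0.    1.06  0.01]
  shift tool mm [16.6  4.  -6.1] turn rz 0.001
```

>>> step_arm --dr '[[0, 0, 0], [0, 0, 0], [0, 0, 0], [0, 0, 0], [0, 0, 0]]' --dp '[[5, 2, -3], [5, 0, 0], [5, 0, 0], [1, 0, 0], [0, 0, 0]]' --grip '[0, 0, 0, 0, 0]'

```text
t: 26.82
ee_pos: [0.6179, 0.0732, 0.2222]
ee_rot: [2.272, 2.167, 0.003]
ft_force: [1.0, -0.1, -0.2]
finger_gap: 0.499
grasp_force: 0.0
```

>>> step_arm --dr '[[0, 0, 0], [0, 0, 0]]' --dp '[[2, 0, 0], [2, 0, 0]]' --grip '[0, 0]'

```text
t: 26.98
ee_pos: [0.6178, 0.0763, 0.2215]
ee_rot: [2.272, 2.167, -0.0]
ft_force: [0.3, -5.1, 1.3]
finger_gap: 0.503
grasp_force: 2.3
```

>>> step_arm --dr '[[0, 0, 0], [0, 0, 0]]' --dp '[[2, 0, 0], [1, 0, 0]]' --grip '[0, 0]'

```text
t: 27.15
ee_pos: [0.6177, 0.0797, 0.2209]
ee_rot: [2.273, 2.168, -0.001]
ft_force: [0.2, -5.6, 2.7]
finger_gap: 0.501
grasp_force: 2.6
```

```bash
python3 -c "
from h import *
print(robot.state()['ft_force']);plan((.6155,.0747,.064),87.3)"
```

```text
[ 0.239056   -5.63860062  2.6592536 ]
t 27.15 grasp pt [0.6178 0.0795 0.0659] yaw 87.29 tilt 0.06 gap 0.5 J [ 0.    0.4   1.67 -0.    1.07  0.05]
  shift tool mm [-4.9 -2.   1.9] turn rz -0.000
```

>>> step_arm --dr '[[0, 0, 0], [0, 0, 0], [0, 0, 0], [0, 0, 0], [0, 0, 0]]' --dp '[[-15, 0, 0], [-25, 0, -10], [-35, 0, -30], [-35, 0, -40], [0, 0, -28]]' --grip '[0, 0, 0, 0, 0]'

```text
t: 27.57
ee_pos: [0.6124, -0.0234, 0.3178]
ee_rot: [-2.277, -2.165, 0.003]
ft_force: [1.2, -0.4, -0.2]
finger_gap: 0.501
grasp_force: 0.0
```

```bash
python3 -c "
from h import *
plan((.62,.3,.23),87.3);b=robot.camera('wrist');p=robot.camera_params('wrist')
s=robot.camera('scene');np.save('pics/s11.npy',s)
c=s[130:250,260:420,::-1];c=cv2.resize(c,(520,390),interpolation=cv2.INTER_CUBIC)
a=cv2.imread('pics/c10.png')[:,:520]
A=cv2.cvtColor(a,cv2.COLOR_BGR2GRAY);C=cv2.cvtColor(c,cv2.COLOR_BGR2GRAY)
# shift of tote patches between before/after (rear wall, modules)
for n,(x0,y0,x1,y1) in dict(rear=(195,215,245,260),mods=(225,185,320,255),guide=(270,270,340,320)).items():
  t=A[y0:y1,x0:x1]; m=cv2.matchTemplate(C[y0-20:y1+20,x0-20:x1+20],t,cv2.TM_CCOEFF_NORMED); _,v,_,l=cv2.minMaxLoc(m); print(n,np.array(l)-20,round(v,2))
ps=robot.camera_params('scene')
for z0 in (0,.01): print('5mm fwd, drop',z0,(proj(ps,(.614,.0858,.071-z0))-proj(ps,(.614,.0808,.071)))*3.25)
print([int(b[r,270].max()) for r in range(25,75)])
W=lambda u,v,z:onz(rayw(p,(u,v)),z).round(4);print(W(270,66,.026))
# rows of first dark along columns near left corner in scene zoom
print([ (x,np.where(C[190:260,x]<60)[0][:1]+190, np.where(A[190:260,x]<60)[0][:1]+190) for x in (196,200,206,212,220,230)])"
```

```text
t 27.57 grasp pt [ 0.6122 -0.0236  0.1628] yaw 87.11 tilt 0.09 gap 0.5 J [-0.17  0.27  1.64 -0.    1.24 -0.12]
  shift tool mm [323.5  -8.6 -67.6] turn rz -0.003
rear [2 7] 0.97
mods [1 4] 0.9
guide [0 0] 1.0
5mm fwd, drop 0 [ 3.49334139 -2.13981853]
5mm fwd, drop 0.01 [2.72849718 7.23490664]
[65, 47, 36, 35, 37, 34, 34, 38, 41, 47, 53, 62, 65, 66, 65, 65, 65, 66, 67, 62, 54, 48, 55, 60, 57, 42, 37, 87, 133, 140, 119, 96, 66, 27, 40, 120, 187, 216, 219, 201, 183, 200, 210, 190, 140, 103, 100, 102, 104, 103]
[0.6146 0.087 ]
[(196, array([], dtype=int64), array([], dtype=int64)), (200, array([], dtype=int64), array([], dtype=int64)), (206, array([], dtype=int64), array([], dtype=int64)), (212, array([], dtype=int64), array([], dtype=int64)), (220, array([], dtype=int64), array([], dtype=int64)), (230, array([], dtype=int64), array([], dtype=int64))]
```

The rear wall dropped 7 px against the guides, which matches a 10 mm drop, so the tote is now seated. Next I locate the bail crossbar from two views.

```bash
python3 -c "
from h import *
pt,ps=robot.camera_params('top'),robot.camera_params('scene')
c1,d1=ray(pt,(133.9,186.5));c2,d2=ray(ps,(373.2,142.1))
A=np.stack([d1,-d2],1);k=np.linalg.lstsq(A,c2-c1,rcond=None)[0];X=(c1+d1*k[0]+c2+d2*k[1])/2
print(X,np.linalg.norm(c1+d1*k[0]-c2-d2*k[1]))
plan((X[0],X[1]+.035,.235),87.3)"
```

```text
[0.62702342 0.25837045 0.20972983] 0.005489232112379906
t 27.67 grasp pt [ 0.6163 -0.0211  0.1683] yaw 87.16 tilt 0.57 gap 0.5 J [-0.16  0.26  1.64  0.    1.24 -0.11]
  shift tool mm [314.6  -4.2 -66.8] turn rz -0.002
```

>>> step_arm --dr '[[0, 0, 0], [0, 0, 0], [0, 0, 0], [0, 0, 0], [0, 0, 0]]' --dp '[[0, 0, -30], [10, 0, -38], [25, 0, -30], [35, 0, -10], [40, 0, 0]]' --grip '[1, 1, 1, 1, 1]'

```text
t: 28.08
ee_pos: [0.6189, 0.0909, 0.4294]
ee_rot: [2.273, 2.163, 0.008]
ft_force: [1.1, 0.1, -0.5]
finger_gap: 0.002
grasp_force: 0.0
```

>>> step_arm --dr '[[0, 0, 0], [0, 0, 0], [0, 0, 0], [0, 0, 0], [0, 0, 0]]' --dp '[[40, 0, 0], [40, 0, 0], [40, 0, 0], [35, 0, 0], [20, 0, 0]]' --grip '[1, 1, 1, 1, 1]'

```text
t: 28.5
ee_pos: [0.6254, 0.2698, 0.4237]
ee_rot: [-2.268, -2.171, 0.001]
ft_force: [-0.0, -0.1, 0.1]
finger_gap: 0.004
grasp_force: 0.0
```

```bash
python3 -c "
from h import *
plan((.625,.297,.213),87.3)"
```

```text
t 28.5 grasp pt [0.6251 0.2701 0.2687] yaw 87.49 tilt 0.15 gap 0.0 J [0.29 0.34 1.34 0.   1.46 0.33]
  shift tool mm [26.8 -1.1 55.7] turn rz 0.003
```

>>> step_arm --dr '[[0, 0, 0], [0, 0, 0], [0, 0, 0], [0, 0, 0], [0, 0, 0]]' --dp '[[29, 0, 0], [0, 0, 5], [0, 0, 25], [0, 0, 26], [0, 0, 0]]' --grip '[1, 1, 1, 1, 1]'

```text
t: 28.92
ee_pos: [0.6258, 0.2942, 0.3612]
ee_rot: [-2.268, -2.166, 0.016]
ft_force: [-1.3, -0.5, -2.1]
finger_gap: -0.001
grasp_force: 0.0
```

>>> step_arm --dr '[[0, 0, 0], [0, 0, 0], [0, 0, 0], [0, 0, 0], [0, 0, 0]]' --dp '[[-10, 0, 0], [-10, 0, 0], [-10, 0, 2], [-10, 0, 3], [-10, 0, 4]]' --grip '[1, 1, 1, 1, 1]'

```text
t: 29.33
ee_pos: [0.6258, 0.2436, 0.3622]
ee_rot: [2.273, 2.167, 0.005]
ft_force: [-0.7, 1.7, 0.7]
finger_gap: 0.002
grasp_force: 0.7
```

>>> step_arm --dr '[[0, 0, 0], [0, 0, 0], [0, 0, 0], [0, 0, 0], [0, 0, 0]]' --dp '[[-8, 0, 5], [-8, 0, 6], [-8, 0, 7], [-8, 0, 7], [-8, 0, 7]]' --grip '[1, 1, 1, 1, 1]'

```text
t: 29.75
ee_pos: [0.6233, 0.2043, 0.327]
ee_rot: [-2.273, -2.168, 0.0]
ft_force: [1.6, 4.3, -2.7]
finger_gap: 0.004
grasp_force: 2.4
```

```bash
python3 -c "
from h import *
print(robot.state()['ft_force']);plan((.62,.186,.213),87.3)
s=robot.camera('scene');np.save('pics/s12.npy',s)
a=np.load('pics/s11.npy');d=np.abs(a.astype(int)-s).sum(2)>60;d[:, :330]=0
g=cv2.cvtColor(s,cv2.COLOR_RGB2GRAY)
t=robot.camera('top');np.save('pics/t12.npy',t)"
```

```text
[ 1.59987861  4.346406   -2.71476568]
t 29.75 grasp pt [0.6232 0.2044 0.172 ] yaw 87.31 tilt 0.03 gap 0.0 J [0.2  0.35 1.51 0.   1.28 0.24]
  shift tool mm [-18.5  -2.4 -41. ] turn rz 0.000
```

>>> step_arm --dr '[[0, 0, 0], [0, 0, 0], [0, 0, 0], [0, 0, 0], [0, 0, 0]]' --dp '[[8, 0, -5], [0, 0, -30], [0, 0, -20], [-15, 0, 0], [-14, 0, 0]]' --grip '[1, 1, 1, 1, 1]'

```text
t: 30.27
ee_pos: [0.6229, 0.1848, 0.3859]
ee_rot: [2.269, 2.169, 0.006]
ft_force: [-0.6, -0.6, -0.6]
finger_gap: -0.002
grasp_force: 0.0
```

>>> step_arm --dr '[[0, 0, 0], [0, 0, 0], [0, 0, 0], [0, 0, 0], [0, 0, 0]]' --dp '[[0, 0, 10], [0, 0, 10], [0, 0, 6], [-2, 0, 5], [-3, 0, 5]]' --grip '[1, 1, 1, 1, 1]'

```text
t: 30.68
ee_pos: [0.6217, 0.1793, 0.3451]
ee_rot: [-2.271, -2.168, 0.003]
ft_force: [-1.3, -0.2, 2.1]
finger_gap: -0.004
grasp_force: 0.9
```

```bash
python3 -c "
from h import *
print(robot.state()['ft_force']);plan((.62,.153,.119),87.3)"
```

```text
[-1.33380459 -0.22465135  2.12384741]
t 30.68 grasp pt [0.6213 0.1793 0.1901] yaw 87.34 tilt 0.16 gap -0.0 J [0.16 0.32 1.52 0.   1.3  0.21]
  shift tool mm [-26.3   0.2  71.1] turn rz 0.001
```

>>> step_arm --dr '[[0, 0, 0], [0, 0, 0], [0, 0, 0], [0, 0, 0], [0, 0, 0]]' --dp '[[-4, 0, 7], [-4, 0, 8], [-4, 0, 8], [-3, 0, 8], [-3, 0, 8]]' --grip '[1, 1, 1, 1, 1]'

```text
t: 31.1
ee_pos: [0.6215, 0.1605, 0.3074]
ee_rot: [2.273, 2.168, 0.0]
ft_force: [-0.1, -0.3, 2.0]
finger_gap: -0.005
grasp_force: 0.8
```

>>> step_arm --dr '[[0, 0, 0], [0, 0, 0], [0, 0, 0], [0, 0, 0], [0, 0, 0]]' --dp '[[-2, 0, 8], [-2, 0, 8], [-1, 0, 7], [0, 0, 5], [0, 0, 2]]' --grip '[1, 1, 1, 1, 1]'

```text
t: 31.52
ee_pos: [0.6208, 0.1561, 0.2767]
ee_rot: [-2.272, -2.168, 0.002]
ft_force: [-0.6, -0.8, 0.4]
finger_gap: -0.002
grasp_force: 0.5
```

```bash
python3 -c "
from h import *
print(robot.state()['ft_force']);plan((.62,.153,.119),87.3)"
```

```text
[-0.55894084 -0.84204678  0.38438376]
t 31.52 grasp pt [0.6205 0.1561 0.1217] yaw 87.31 tilt 0.1 gap -0.0 J [0.12 0.37 1.59 0.   1.18 0.17]
  shift tool mm [-3.2 -0.4  2.7] turn rz 0.000
```

>>> step_arm --dr '[[0, 0, 0], [0, 0, 0], [0, 0, 0]]' --dp '[[0, 0, 2], [0, 0, 2], [0, 0, 1]]' --grip '[1, 1, 1]'

```text
t: 31.77
ee_pos: [0.6212, 0.1564, 0.2741]
ee_rot: [-2.273, -2.169, -0.0]
ft_force: [-4.8, -1.9, 9.8]
finger_gap: -0.006
grasp_force: 4.9
```

>>> step_arm --dr '[[0, 0, 0], [0, 0, 0]]' --dp '[[0, 0, 1], [0, 0, 0]]' --grip '[1, 1]'

```text
t: 31.93
ee_pos: [0.6212, 0.1564, 0.2741]
ee_rot: [2.273, 2.169, 0.0]
ft_force: [-5.2, -1.2, 10.0]
finger_gap: 0.006
grasp_force: 4.9
```

The bail has reached its stop, with 10 N on the tool. Now the switch.

>>> step_arm --dr '[[0, 0, 0], [0, 0, 0], [0, 0, 0], [0, 0, 0], [0, 0, 0]]' --dp '[[0, 0, -15], [0, 0, -40], [0, 0, -40], [-20, -10, -20], [-35, -12, 0]]' --grip '[1, 1, 1, 1, 1]'

```text
t: 32.35
ee_pos: [0.5983, 0.1045, 0.3948]
ee_rot: [2.263, 2.168, 0.017]
ft_force: [1.7, -0.8, 0.5]
finger_gap: 0.002
grasp_force: 0.0
```

>>> step_arm --dr '[[0, 0, 0], [0, 0, 0], [0, 0, 0], [0, 0, 0], [0, 0, 0]]' --dp '[[-37, -16, 0], [-37, -16, 0], [-37, -16, 0], [-37, -16, 0], [-37, -16, 0]]' --grip '[1, 1, 1, 1, 1]'

```text
t: 32.77
ee_pos: [0.5069, -0.0799, 0.3875]
ee_rot: [2.271, 2.169, 0.001]
ft_force: [0.7, -0.3, -0.9]
finger_gap: -0.0
grasp_force: 0.0
```

>>> step_arm --dr '[[0, 0, 0], [0, 0, 0], [0, 0, 0], [0, 0, 0], [0, 0, 0]]' --dp '[[-37, -16, 0], [-37, -16, 0], [-37, -16, 0], [-37, -16, 0], [-37, -16, 0]]' --grip '[1, 1, 1, 1, 1]'

```text
t: 33.18
ee_pos: [0.4183, -0.2612, 0.3877]
ee_rot: [2.271, 2.168, 0.001]
ft_force: [0.8, -1.4, -0.5]
finger_gap: 0.002
grasp_force: 0.0
```

```bash
python3 -c "
from h import *
import pickle
p=pickle.load(open('pics/w6.pkl','rb'));print('ball wrist',onz(rayw(p,(70,294)),.092),'base',onz(rayw(p,(138,240)),.025),'corners',[onz(rayw(p,q),.025).round(3) for q in((104,228),(177,220))])
plan((.388,-.393,.094),87.3)"
```

```text
ball wrist [ 0.43429456 -0.39022235] base [ 0.47255855 -0.37477728] corners [array([ 0.44 , -0.362]), array([ 0.513, -0.358])]
t 33.18 grasp pt [ 0.4185 -0.2613  0.2327] yaw 87.33 tilt 0.09 gap 0.0 J [-0.72 -0.09  1.88  0.    1.34 -0.67]
  shift tool mm [-132.9  -24.6  138.7] turn rz 0.001
```

>>> step_arm --dr '[[0, 0, 0], [0, 0, 0], [0, 0, 0], [0, 0, 0], [0, 0, 0]]' --dp '[[-35, -8, 0], [-35, -8, 0], [-35, -8, 0], [-25, -2, 0], [0, 0, 10]]' --grip '[1, 1, 1, 1, 1]'

```text
t: 33.6
ee_pos: [0.3865, -0.393, 0.3795]
ee_rot: [2.273, 2.16, -0.003]
ft_force: [-0.2, 0.8, -0.2]
finger_gap: 0.002
grasp_force: 0.0
```

>>> step_arm --dr '[[0, 0, 0], [0, 0, 0], [0, 0, 0], [0, 0, 0], [0, 0, 0]]' --dp '[[0, 0, 35], [0, 0, 35], [0, 0, 35], [0, 0, 20], [0, 0, 2]]' --grip '[1, 1, 1, 1, 1]'

```text
t: 34.02
ee_pos: [0.386, -0.3857, 0.2447]
ee_rot: [-2.266, -2.163, -0.002]
ft_force: [-0.2, 0.7, -0.9]
finger_gap: 0.003
grasp_force: 0.0
```

```bash
python3 -c "
from h import *
print(robot.state()['ft_force']);plan((.492,-.391,.092),87.3)"
```

```text
[-0.15937769  0.69914623 -0.94243659]
t 34.02 grasp pt [ 0.3852 -0.3845  0.0897] yaw 87.33 tilt 0.54 gap 0.0 J [-0.93  0.21  1.86  0.    1.08 -0.88]
  shift tool mm [ -1.5 107.   -2.9] turn rz 0.001
```

>>> step_arm --dr '[[0, 0, 0], [0, 0, 0], [0, 0, 0], [0, 0, 0], [0, 0, 0]]' --dp '[[-3, 12, 0], [0, 12, 0], [0, 12, 0], [0, 12, 0], [0, 12, 0]]' --grip '[1, 1, 1, 1, 1]'

```text
t: 34.43
ee_pos: [0.4488, -0.3945, 0.2516]
ee_rot: [2.271, 2.168, -0.0]
ft_force: [-0.3, -0.1, 1.3]
finger_gap: -0.001
grasp_force: 0.5
```

>>> step_arm --dr '[[0, 0, 0], [0, 0, 0], [0, 0, 0], [0, 0, 0], [0, 0, 0]]' --dp '[[0, 10, 0], [0, 10, 0], [0, 8, 0], [0, 7, 0], [0, 5, 0]]' --grip '[1, 1, 1, 1, 1]'

```text
t: 34.85
ee_pos: [0.484, -0.3963, 0.2496]
ee_rot: [-2.262, -2.162, 0.013]
ft_force: [-39.3, 2.8, 21.7]
finger_gap: -0.006
grasp_force: 20.3
```

```bash
python3 -c "
from h import *
print(robot.state()['ft_force']);plan((.492,-.391,.092),87.3)"
```

```text
[-39.34762604   2.82838228  21.65112214]
t 34.85 grasp pt [ 0.4818 -0.3958  0.0946] yaw 87.41 tilt 0.83 gap -0.01 J [-0.81  0.38  1.64 -0.01  1.14 -0.76]
  shift tool mm [ 5.3 10.   2.5] turn rz 0.002
```

>>> step_arm --dr '[[0, 0, 0], [0, 0, 0], [0, 0, 0], [0, 0, 0], [0, 0, 0]]' --dp '[[0, -15, 0], [0, -20, 0], [0, -25, -10], [0, -25, -40], [0, 0, -40]]' --grip '[1, 1, 1, 1, 1]'

```text
t: 35.27
ee_pos: [0.4016, -0.3911, 0.3324]
ee_rot: [-2.268, -2.16, -0.0]
ft_force: [0.6, -1.3, -0.2]
finger_gap: 0.001
grasp_force: 0.0
```

>>> step_arm --dr '[[0, 0, 0], [0, 0, 0], [0, 0, 0], [0, 0, 0], [0, 0, 0]]' --dp '[[0, 0, -40], [0, 0, -20], [-35, 0, 0], [-35, 0, 0], [-35, 0, 0]]' --grip '[1, 1, 1, 1, 1]'

```text
t: 35.68
ee_pos: [0.4006, -0.4983, 0.3972]
ee_rot: [2.27, 2.168, -0.001]
ft_force: [0.1, 0.2, 0.1]
finger_gap: 0.001
grasp_force: 0.0
```

```bash
python3 -c "
from h import *
im=robot.camera('top');p=robot.camera_params('top');h=cv2.cvtColor(im,cv2.COLOR_RGB2HSV);H,S,V=cv2.split(h)
print('meter');[print(np.round(r[0]),rectw(r,.047,p)) for r in rects(((H<14)&(S>140)&(V>60)),(85,240,165,310),30)]
print('mods');[print(np.round(r[0]),rectw(r,.064,p)) for r in rects((S<60)&(V>120),(165,185,222,215),30)]
print('ball');[print(np.round(r[0]),rectw(r,.092,p)) for r in rects((V<50),(370,215,430,300),30)]
# bail bar: expected pixels
for y,z in((.075,.095),): print('bar exp',[proj(p,(.614+.046*y+dx,.0808+y-.046*dx,z)).round(1) for dx in(-.048,0,.048)])
for r in (188,192,196,203): print(r,[int(v) for v in im[r,172:214].max(1)])
s=robot.camera('scene');ps=robot.camera_params('scene');print('bar scene',[proj(ps,(.6175+dx,.1558-.046*dx,.095)).round() for dx in(-.048,0,.048)])
print('meter moved? fine', robot.state()['ft_force'])"
```

```text
meter
[120. 271.] (array([0.4256, 0.3317]), [np.float64(0.045), np.float64(0.098)], np.float64(89.0))
mods
[202. 198.] (array([0.6179, 0.1242]), [np.float64(0.029), np.float64(0.052)], np.float64(1.7))
[191. 197.] (array([0.6202, 0.1515]), [np.float64(0.008), np.float64(0.053)], np.float64(177.8))
[173. 196.] (array([0.622 , 0.1975]), [np.float64(0.028), np.float64(0.054)], np.float64(177.7))
[219. 200.] (array([0.6148, 0.0787]), [np.float64(0.01), np.float64(0.076)], np.float64(1.5))
ball
bar exp [array([185.6, 215.4]), array([187.1, 196.5]), array([188.6, 177.7])]
188 [126, 128, 124, 127, 131, 143, 143, 144, 94, 74, 82, 138, 139, 106, 110, 114, 106, 90, 81, 136, 143, 140, 89, 79, 76, 134, 144, 143, 146, 143, 145, 143, 144, 142, 144, 144, 91, 73, 70, 72, 73, 67]
192 [81, 89, 85, 75, 115, 142, 143, 132, 87, 71, 106, 138, 115, 105, 122, 114, 101, 73, 114, 139, 143, 114, 81, 70, 101, 139, 145, 115, 89, 139, 133, 87, 116, 141, 144, 125, 85, 69, 74, 74, 75, 75]
196 [72, 91, 80, 71, 137, 141, 142, 103, 72, 67, 135, 142, 109, 108, 124, 109, 95, 72, 135, 145, 142, 98, 74, 71, 137, 142, 140, 93, 95, 129, 113, 81, 134, 142, 144, 101, 72, 74, 73, 72, 71, 74]
203 [96, 86, 75, 75, 135, 144, 140, 90, 72, 91, 136, 118, 111, 123, 112, 99, 74, 102, 136, 143, 141, 90, 69, 76, 139, 142, 138, 87, 119, 129, 92, 77, 136, 144, 144, 84, 67, 68, 75, 74, 73, 68]
bar scene [array([333., 181.]), array([345., 187.]), array([358., 193.])]
meter moved? fine [ 0.33923035  0.3609062  -0.2738436 ]
```

```bash
python3 -c "
from h import *
for n in('scene','top'):
  im=robot.camera(n);p=robot.camera_params(n);
  for x in (.434,.51): 
    u,v=proj(p,(x,-.391,.092)).round().astype(int); a=im[v-8:v+9,u-8:u+9].max(2); ys,xs=np.where(a<55); print(n,x,(u,v),len(xs),int(a[8,8]), (xs.mean()+u-8,ys.mean()+v-8) if len(xs) else '')
    if n=='scene' and len(xs): 
      pass
  np.save('pics/fin_'+n+'.npy',im)
im=np.load('pics/fin_top.npy');h=im.max(2)
for r in rects(h<60,(370,190,430,300),20): print(np.round(r[0],1),np.round(r[1],1),top(r[0],.092))"
```

```text
scene 0.434 (np.int64(150), np.int64(243)) 0 220 
scene 0.51 (np.int64(167), np.int64(257)) 0 73 
top 0.434 (np.int64(404), np.int64(273)) 0 68 
top 0.51 (np.int64(404), np.int64(243)) 67 49 (np.float64(404.53731343283584), np.float64(243.7462686567164))
[404.3 243.8] [8.5 9.2] [ 0.50747781 -0.39249512]
```

```bash
python3 -c "
from workcell import robot
print(robot.job_done())"
```

```text
the job is handed in; nothing more can be done
None
```

I handed the job in, but `job_done()` returned no verdict. On my last measurements the meter is on the mat, all three modules stand in the tote, the tote is seated in the bay, the bail is down and the switch lever is over.

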